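Stack two candles from cast wax pieces

ROBOT

A 7-joint arm with a two-finger parallel gripper is mounted at the origin on the work surface. World frame = base frame: x ahead of the robot, y to its left, z up, the work surface at z = 0. Lengths are in m, angles in rad, forces in N, time in s.
With the tool pointing down it reaches from about 0.425 to 0.925 m from the base axis. Payload 6.8 kg.
Tool frame: the origin (TCP) lies at the very end of the fingers, on their centre line; the grasp point (between the pads) lies 19 mm behind it; z points along the fingers, y is the direction in which the jaws open and shut (so a half turn about z gives the same grasp; the last joint's range is limited). The gripper opens to 85 mm and grips with 20 to 120 N. Pads are 22 mm wide; open, the fingers measure 114 mm over their backs; the gripper's body (76 mm by 85 mm) begins 54 mm behind the grasp point. The pads swing forward as they close: fully open they stand 13 mm farther back than shut.
Start: joints at [-0.108, 0.477, 0.022, 1.555, -0.011, 1.109, -0.083], TCP at [0.675, 0, 0.231] pointing down, gripper open.
Joint ranges: [-2.96, 2.96], [-0.34, 2.1], [-1.41, 1.46], [0.24, 2.44], [-1.37, 4.51], [0.17, 1.92], [-2.96, 2.96]. Speed limits (rad/s): [2.39, 2.39, 3.14, 3.14, 3.14, 3.14, 3.14].

INTERFACE

Orientations are given as a unit quaternion [w, x, y, z].
In Python, from plant import * gives the robot as it stands. The module is installed in compiled form; this text tells all that it offers.
- The arm moves only by the shell command python3 -m handwheel 'ROWS'. ROWS is a JSON object of lists of equal length, an entry for each row: "dr": the turn, a rotation vector about the tool's x, y, z in units of 5 degrees (1.0 is 5 degrees), a list of three; "xyz": the shift along the tool's x, y, z in units of 30 mm (1.0 is 30 mm), a list of three; "gripper": the finger opening in mm, from 0 to 85.4. In form: {"dr": [[rx, ry, rz], ...], "xyz": [[x, y, z], ...], "gripper": [gripper, ...]}. A call has 1 to 5 rows; each row is the pose to reach, as a shift and turn from the pose commanded when the call began, along the tool's axes at that moment; what a row does not reach only later rows make up. A row lasts 1/12 s, in which the tool goes at most 41.7 mm and 7.16 degrees, less where a joint would pass 70% of its speed; a pose out of reach is approached as far as the arm can. A call with a gripper value outside its range is refused whole. The fingers move at their own pace and stop on an object; the grip force is fixed at half the most. Time passes only in rows, so rows that repeat a pose let the fingers close. It gives the time, the measured TCP pose, the force and the opening at its end, in the units of the state.
- state(): the state, without advancing time (a new reading comes with each control period).
- get_image(name): name is "scene" or "side" or "wrist"; returns a dict with "frame" (384x512x3 uint8, red, green, blue), "z_map" (384x512 float32, m along the optical axis (not along the pixel's ray), 0 where there is no reading), "mtx" (3x3 intrinsics, pixels), "R" (3x3) and "t" (3): a world point X has camera coordinates R X + t; the wrist camera has in their place "T_tool_cam" (4x4, takes a point from camera to tool coordinates, whose origin is the TCP and whose axes are the flange's). Camera axes: x right, y down, z forward; pixel columns grow to the right and rows downward; lengths in m; the calibration is good to about 2 mm. A picture is of the moment at which its call begins: read the wrist's pose just before it.
- hand_in(): hands the job in, once; it reports no verdict.
The state is a dict: "time": time; "joint_positions": joint angles; "joint_velocities": joint speeds; "joint_torque": joint torques, N m; "eef_pos": TCP position; "eef_rot": TCP orientation; "contact_force": force on the tool from outside, world axes, zero at the start; "moment": the same for the moment, N m; "finger_gap": finger opening in m.
Only numpy, scipy, OpenCV 4.12 (cv2) and the standard library are available. Lean on these libraries where they do the work, as an engineer would, in place of code of your own. Each camera call takes 0.05 s, during which the arm holds its last target.

TASK

Build two stacked candles from the cast wax pieces on the table. On the round wooden stand stack, from the bottom up, the square slab, the six-sided slab and the slim pillar; on the square wooden stand put the thick disc and then the ring on top of it. Centre every piece on what is below it, let both stacks stand upright and free, and do not knock over or push away the small tin, the tin lid or the stir stick that lie among them.

Things in the scene. Friction and masses are not known exactly. Their poses are not given: they have to be found in the camera images.
- round_board: round wooden stand fixed to the table, diameter 110 mm, 14 mm thick (top 14 mm above the table); origin at the centre of its underside, z up
- square_board: square wooden stand fixed to the table, 96 x 96 mm, 14 mm thick (top 14 mm above the table), sides along its x and y; origin at the centre of its underside, z up
- square_slab: loose square slab of cream wax, 58 x 58 mm, 28 mm tall, lying flat; origin at the centre of its underside, z up, x and y square to its sides. About 85 g
- hex_slab: loose six-sided slab of cream wax, 54 mm across flats (62 mm across corners), 28 mm tall, lying flat; origin at the centre of its underside, z up, x square to one pair of flats (the others at 60 degree steps). About 65 g
- pillar: loose slim round pillar of cream wax, the tallest and narrowest piece, diameter 32 mm, 50 mm tall, standing; origin at the centre of its underside, z up. About 40 g
- disc: loose thick solid round disc of cream wax, no hole, diameter 56 mm, 30 mm tall, lying flat; origin at the centre of its underside, z up. About 70 g
- wax_ring: loose ring of cream wax, outer diameter 48 mm, a 21 mm hole right through, 26 mm tall, lying flat; origin at the centre of its underside, z up. About 40 g
- small_tin: bystander: loose empty open steel tin, about 52 mm across, 48 mm tall, standing among the wax pieces; origin at the centre of its underside, z up
- tin_lid: bystander: loose flat steel lid, diameter 46 mm, 8 mm thick, lying on the table; origin at the centre of its underside, z up
- stir_stick: bystander: loose flat wooden stick, 80 x 14 mm, 5 mm thick, lying on the table; origin at the centre of its underside, z up, x along its length

How it is judged:
By the outcome, as a careful person would: the job done as asked, in the order asked, and still so for the second after the job is handed in, with the robot touching nothing.
It also fails if it takes over 136 s, if anything falls off the work surface, if the arm or the gripper's body presses on something with over 40 N, if the wrist force passes 120 N, or if a joint passes its speed limit or range.

## Working session

There is one attempt and no reset: what is moved stays moved. The work goes in short steps, Python scripts to look and compute and a shell command to move; the robot and the scene stay as the last step left them, time stands still between calls to the robot, and variables do not carry over. Pictures are saved under pics/ and viewed, and the job is handed in when it is done.

```bash
mkdir -p pics
python3 - <<'E'
from plant import *
import cv2
print(state())
for n in ("scene","side","wrist"):
    d=get_image(n); cv2.imwrite(f"pics/{n}0.png",d["frame"][:,:,::-1])
    print(n,d["mtx"].tolist(),[ (k,d[k].round(4).tolist()) for k in d if k in("R","t","T_tool_cam")])
E
```

```text
{'time': 0.0, 'joint_positions': array([-0.10811137,  0.4777669 ,  0.02234768,  1.55645379, -0.01148964,
        1.10926541, -0.08310986]), 'joint_velocities': array([ 0.00060793, -0.00212866, -0.00032148,  0.00047416,  0.00038397,
        0.00062273,  0.00052908]), 'joint_torque': array([-5.45967814e-04, -5.96443820e+01,  1.60769675e+00, -2.81194621e+01,
        1.24063640e-02,  9.39900521e-03,  2.20753498e-05]), 'eef_pos': array([ 6.74419437e-01, -1.42960607e-05,  2.30347129e-01]), 'eef_rot': array([-5.71498595e-04,  7.07099207e-01,  7.07113804e-01, -6.72534439e-04]), 'contact_force': array([ 1.21597647,  0.19010718, -0.53104589]), 'moment': array([-0.06359901, -0.0055004 ,  0.0065647 ]), 'finger_gap': 0.08534834145040633}
scene [[466.66431697828654, 0.0, 252.19373324199475], [0.0, 466.66431697828654, 192.58520726796658], [0.0, 0.0, 1.0]] [('R', [[0.0654, 0.9978, -0.0122], [0.7946, -0.0595, -0.6042], [-0.6036, 0.0298, -0.7967]]), ('t', [-0.0298, -0.3878, 1.5549])]
side [[380.3101278332549, 0.0, 248.60179474494603], [0.0, 380.3101278332549, 194.18928859226483], [0.0, 0.0, 1.0]] [('R', [[0.8866, -0.4625, 0.0098], [-0.2501, -0.497, -0.8309], [0.3891, 0.7342, -0.5563]]), ('t', [-0.4858, 0.1676, 0.8085])]
wrist [[324.9542353741613, 0.0, 251.35350125541544], [0.0, 324.9542353741613, 196.11929768819522], [0.0, 0.0, 1.0]] [('T_tool_cam', [[0.0007, -0.965, -0.2623, 0.0676], [1.0, 0.0008, -0.0002, -0.0007], [0.0004, -0.2623, 0.965, -0.1433], [0.0, 0.0, 0.0, 1.0]])]
```

View pics/scene0.png

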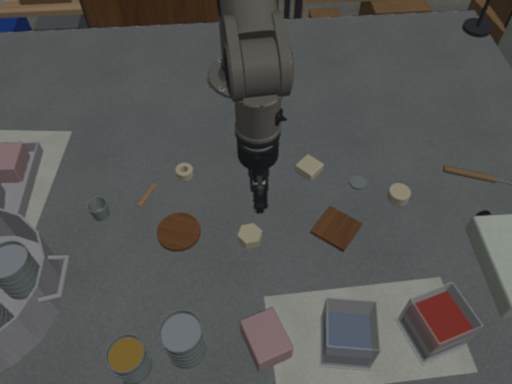

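View pics/side0.png

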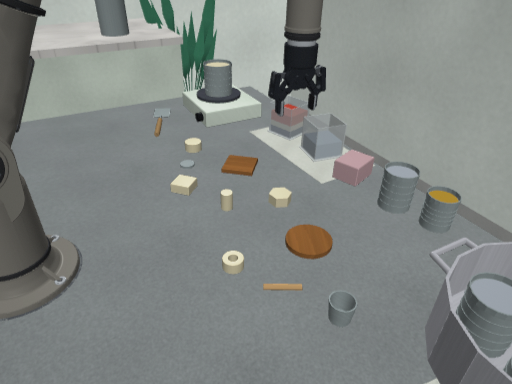

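View pics/wrist0.png

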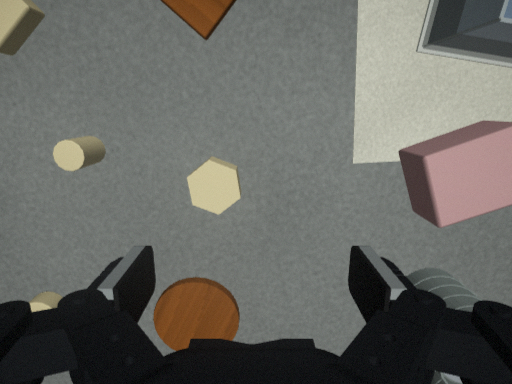

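The scene view shows the ring at (185,172), stick (147,194), tin (99,208), round board (179,231), hex (250,235), square slab (309,167), lid (358,183), disc (399,195) and square board (337,228). The pillar is hidden by the arm there, but it is visible in the side view at (227,200).

```bash
cat > h.py <<'E'
import numpy as np, cv2
from plant import *
from scipy.spatial.transform import Rotation as Rn
def cloud(d,st=None):
    z=d["z_map"]; K=d["mtx"]; v,u=np.mgrid[:z.shape[0],:z.shape[1]]
    P=np.stack([(u-K[0,2])*z/K[0,0],(v-K[1,2])*z/K[1,1],z],-1)
    if "R" in d: W=(P-d["t"])@d["R"]
    else:
        T=d["T_tool_cam"]; q=st["eef_rot"]; Rt=Rn.from_quat([q[1],q[2],q[3],q[0]]).as_matrix()
        W=(P@T[:3,:3].T+T[:3,3])@Rt.T+st["eef_pos"]
    W[z==0]=np.nan
    return W
def blob(W,seed,zlo,zhi,r=0.07):
    "top-face connected region near seed(x,y) with z in band"
    m=(W[...,2]>zlo)&(W[...,2]<zhi)&(np.hypot(W[...,0]-seed[0],W[...,1]-seed[1])<r)
    n,l,s,c=cv2.connectedComponentsWithStats(m.astype(np.uint8))
    if n<2: return None
    k=1+np.argmax(s[1:,4]); p=W[l==k]
    xy=(p[:,:2]*1000).astype(np.float32)
    rc=cv2.minAreaRect(xy); ce=cv2.minEnclosingCircle(xy)
    return dict(n=len(p),mean=p.mean(0).round(4),rect=[np.round(x,1) for x in rc],circ=[np.round(x,1) for x in ce])
E
python3 - <<'E'
from h import *
s=state();ds={n:get_image(n) for n in("scene","side","wrist")}
px={"scene":dict(ring=(185,172),stick=(147,194),tin=(99,208),rb=(179,231),hex=(250,235),sq=(309,167),lid=(358,183),disc=(399,195),sb=(337,228)),
"side":dict(ring=(228,256),stick=(283,287),tin=(342,310),rb=(309,240),hex=(280,195),sq=(184,182),lid=(187,164),disc=(193,143),sb=(240,165),pillar=(227,193)),
"wrist":dict(hex=(213,185),pillar=(69,155),rb=(195,315))}
H=dict(ring=.026,stick=.005,tin=.048,rb=.014,hex=.028,sq=.028,lid=.008,disc=.03,sb=.014,pillar=.05)
for n,p in px.items():
    W=cloud(ds[n],s)
    for o,(u,v) in p.items():
        w=np.nanmedian(W[v-2:v+3,u-2:u+3].reshape(-1,3),0)
        b=blob(W,w,H[o]-.006 if H[o]>.009 else H[o]-.003,H[o]+.006)
        print(n,o,w.round(4),b and (b["n"],b["mean"].tolist(),b["rect"][0].tolist(),b["rect"][1].tolist(),float(b["rect"][2]),b["circ"][0].tolist(),float(b["circ"][1])))
E
```

```text
scene ring [ 0.4249 -0.1817  0.0261] (166, [0.4136, -0.1844, 0.0259], [413.2, -184.1], [47.1, 46.0], 37.7, [411.9, -183.8], 26.3)
scene stick [ 0.4754 -0.2849  0.0056] (197, [0.4766, -0.2862, 0.0048], [464.4, -286.6], [40.5, 109.1], 76.6, [465.4, -282.9], 54.7)
scene tin [ 0.5145 -0.4066  0.0084] (131, [0.5298, -0.3995, 0.0466], [531.0, -400.1], [52.0, 49.8], 26.4, [531.2, -400.5], 27.5)
scene rb [ 0.6061 -0.1939  0.0138] (1298, [0.6059, -0.1953, 0.0145], [603.4, -195.3], [108.3, 110.5], 65.6, [602.9, -195.3], 56.1)
scene hex [ 0.64   -0.0172  0.0283] (383, [0.6345, -0.0174, 0.0283], [632.7, -18.0], [55.7, 58.9], 11.5, [633.1, -17.8], 31.7)
scene sq [0.4343 0.1573 0.0286] (359, [0.4251, 0.1594, 0.0279], [423.3, 159.3], [60.2, 61.6], 42.1, [422.4, 160.0], 39.4)
scene lid [0.4831 0.286  0.008 ] (164, [0.4786, 0.2866, 0.0084], [478.2, 286.1], [43.3, 44.7], 52.3, [476.8, 284.9], 24.5)
scene disc [0.5473 0.3765 0.0296] (310, [0.5355, 0.3816, 0.0294], [534.9, 382.8], [54.1, 55.5], 41.5, [534.2, 381.9], 29.2)
scene sb [0.6263 0.2022 0.0141] (1265, [0.624, 0.2008, 0.014], [621.7, 201.3], [97
[... 967 characters left out ...]
7, 0.3771, 0.0278], [532.2, 379.5], [53.6, 52.3], 83.7, [533.3, 380.8], 30.1)
side sb [0.6163 0.1878 0.0125] (487, [0.618, 0.1945, 0.0121], [620.0, 199.8], [102.8, 96.1], 49.9, [619.3, 196.4], 65.3)
side pillar [0.4921 0.0145 0.0482] (79, [0.4898, 0.0164, 0.0478], [491.1, 17.8], [31.6, 29.3], 79.9, [490.4, 17.6], 16.6)
wrist hex [ 0.6316 -0.0138  0.0286] (2093, [0.632, -0.0159, 0.0285], [631.7, -16.8], [54.5, 60.8], 69.0, [631.9, -16.5], 30.9)
wrist pillar [0.4918 0.022  0.0509] (855, [0.492, 0.0219, 0.0503], [490.7, 21.4], [31.6, 30.7], 17.5, [490.7, 21.3], 16.1)
wrist rb [ 0.6019 -0.187   0.0145] (4503, [0.6013, -0.1858, 0.0144], [600.2, -187.2], [109.2, 94.6], 14.1, [601.8, -194.6], 55.4)
```

```bash
cat >> h.py <<'E'
def tool(s):
    q=s["eef_rot"]; return Rn.from_quat([q[1],q[2],q[3],q[0]])
def jaw(s):
    R=tool(s).as_matrix(); return np.degrees(np.arctan2(R[1,1],R[0,1]))
def plan(x,y,z,j=None):
    "rows (units) from the present pose to TCP xyz, tool down, jaw axis at j deg mod 180"
    s=state(); R=tool(s); p=s["eef_pos"]; jc=jaw(s)
    if j is None: j=jc
    j=jc+((j-jc+90)%180-90); a=np.radians(j)
    Y=np.array([np.cos(a),np.sin(a),0]); Z=np.array([0,0,-1.]); X=np.cross(Y,Z)
    D=R.inv()*Rn.from_matrix(np.stack([X,Y,Z],1))
    sh=R.inv().apply(np.array([x,y,z])-p)
    print("t %.1f at"%s["time"],p.round(4),"jaw %.1f"%jc,"gap %.4f"%s["finger_gap"],"F",s["contact_force"].round(1),"j7 %.2f"%s["joint_positions"][6])
    print(" xyz",(sh/.03).round(3).tolist()," dr",(D.as_rotvec(degrees=True)/5).round(3).tolist(),"jaw->%.1f"%j)
def look(seeds,tag):
    "wrist picture; seeds name->(x,y,height)"
    s=state(); d=get_image("wrist"); W=cloud(d,s)
    cv2.imwrite(f"pics/{tag}.png",d["frame"][:,:,::-1])
    for o,(x,y,h) in seeds.items():
        b=blob(W,(x,y),h-.004,h+.005)
        print(o,b and (b["n"],b["mean"].tolist(),"rect",b["rect"][0].tolist(),b["rect"][1].tolist(),float(b["rect"][2]),"circ",b["circ"][0].tolist(),float(b["circ"][1])))
E
python3 -c "
from h import *
plan(.4225,.158,.2,42);plan(.4225,.158,.2,-48)"
```

```text
t 0.3 at [0.6748 0.     0.231 ] jaw -0.0 gap 0.0852 F [-0.1 -0.3  0. ] j7 -0.08
 xyz [5.266, -8.411, 1.037]  dr [-0.006, -0.002, -8.4] jaw->42.0
t 0.3 at [0.6748 0.     0.231 ] jaw -0.0 gap 0.0852 F [-0.1 -0.3  0. ] j7 -0.08
 xyz [5.266, -8.411, 1.037]  dr [-0.006, 0.003, 9.6] jaw->-48.0
```

```bash
python3 -m handwheel '{"dr":[[0,0,-4.2],[0,0,-4.2],[0,0,-4.2],[0,0,-4.2],[0,0,-4.2]],"xyz":[[2.63,-4.2,0.5],[2.63,-4.2,0.5],[2.63,-4.2,0.5],[2.63,-4.2,0.5],[2.63,-4.2,0.5]],"gripper":[85,85,85,85,85]}'; python3 -c "
from h import *
plan(.4225,.158,.2,42)"
```

```text
time: 0.72
eef_pos: [0.5442, 0.0827, 0.2158]
eef_rot: [-0.002, 0.564, 0.826, -0.001]
contact_force: [0.3, -0.1, 0.1]
finger_gap: 0.085
t 0.7 at [0.5442 0.0827 0.2158] jaw 21.4 gap 0.0850 F [ 0.3 -0.1  0.1] j7 0.08
 xyz [3.813, -2.863, 0.543]  dr [-0.028, -0.033, -4.126] jaw->42.0
```

```bash
python3 -m handwheel '{"dr":[[0,0,-4.2],[0,0,-4.2],[0,0,-4.2],[0,0,-4.2],[0,0,-4.2]],"xyz":[[3.8,-2.9,0.5],[3.8,-2.9,0.5],[3.8,-2.9,0.5],[3.8,-2.9,0.5],[3.8,-2.9,0.5]],"gripper":[85,85,85,85,85]}'; python3 -c "
from h import *
look(dict(sq=(.4225,.158,.028)),'w1')
plan(.4225,.158,.2,42)"
```

```text
time: 1.13
eef_pos: [0.4235, 0.1563, 0.2011]
eef_rot: [-0.001, 0.404, 0.915, -0.0]
contact_force: [-0.5, -1.0, -0.3]
finger_gap: 0.0848
sq (3311, [0.4203, 0.1617, 0.0286], 'rect', [420.9, 160.5], [57.3, 58.2], 43.6, 'circ', [421.0, 161.1], 39.2)
t 1.2 at [0.426  0.155  0.2015] jaw 42.1 gap 0.0850 F [0.9 0.4 0.9] j7 0.20
 xyz [0.152, -0.02, 0.05]  dr [0.002, 0.002, 0.029] jaw->42.0
```

View pics/w1.png

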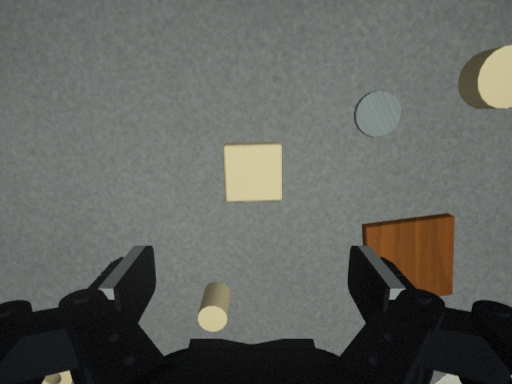

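The square slab is at (253,172), between the jaws and nearly square to them; its sides are tilted by about 1°.

```bash
python3 -m handwheel '{"dr":[[0,0,-0.2],[0,0,-0.2],[0,0,-0.2],[0,0,-0.2],[0,0,-0.2]],"xyz":[[0.27,0.0,2.0],[0.27,0.0,2.0],[0.27,0.0,2.0],[0.27,0.0,2.0],[0.27,0.0,2.0]],"gripper":[85,85,85,85,85]}'; python3 -c "
from h import *
look(dict(sq=(.4225,.158,.028)),'w2')
plan(.4215,.160,.004,43)"
```

```text
time: 1.6
eef_pos: [0.4233, 0.16, 0.1424]
eef_rot: [0.001, 0.4, 0.917, 0.001]
contact_force: [-0.3, -0.0, 0.0]
finger_gap: 0.0851
sq (4772, [0.4202, 0.162, 0.0286], 'rect', [421.1, 160.6], [57.7, 58.4], 44.0, 'circ', [420.9, 160.7], 39.3)
t 1.6 at [0.4234 0.1602 0.1427] jaw 42.9 gap 0.0850 F [ 0.5  0.6 -0.3] j7 0.17
 xyz [0.043, -0.063, 4.623]  dr [0.029, 0.012, -0.018] jaw->43.0
```

View pics/w2.png

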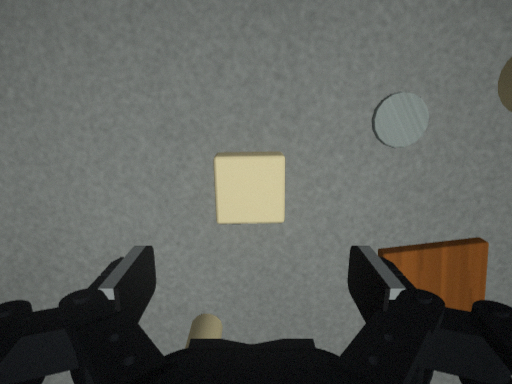

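```bash
python3 -m handwheel '{"dr":[[0,0,-0.2],[0,0,-0.2],[0,0,-0.2],[0,0,-0.2],[0,0,-0.2]],"xyz":[[0.06,-0.06,1.2],[0.06,-0.06,2.4],[0.06,-0.06,3.3],[0.06,-0.06,3.9],[0.06,-0.06,3.9]],"gripper":[85,85,85,85,85]}'; python3 -c "
from h import *
plan(.421,.1605,.004,44)"
```

```text
time: 2.07
eef_pos: [0.4184, 0.1596, 0.0225]
eef_rot: [-0.001, 0.391, 0.92, -0.001]
contact_force: [-0.1, -0.3, 0.4]
finger_gap: 0.0852
t 2.1 at [0.4184 0.1596 0.0225] jaw 44.0 gap 0.0852 F [-0.1 -0.3  0.4] j7 0.09
 xyz [-0.037, 0.085, 0.618]  dr [-0.035, -0.009, -0.006] jaw->44.0
```

```bash
python3 -m handwheel '{"dr":[[0,0,0],[0,0,0],[0,0,0],[0,0,0],[0,0,0]],"xyz":[[0,0.05,0.3],[0,0.05,0.6],[0,0.05,0.6],[0,0.05,0.6],[0,0.05,0.6]],"gripper":[85,85,85,85,85]}'; python3 -c "
from h import *
plan(.421,.1605,.004,44)"
```

```text
time: 2.48
eef_pos: [0.4206, 0.1615, 0.007]
eef_rot: [0.0, 0.391, 0.92, 0.0]
contact_force: [0.8, -0.1, -0.2]
finger_gap: 0.0849
t 2.5 at [0.4206 0.1615 0.007 ] jaw 44.0 gap 0.0849 F [ 0.8 -0.1 -0.2] j7 0.07
 xyz [-0.033, -0.015, 0.1]  dr [0.014, 0.006, -0.001] jaw->44.0
```

Good position; close.

```bash
for i in 1 2; do python3 -m handwheel '{"dr":[[0,0,0],[0,0,0],[0,0,0],[0,0,0],[0,0,0]],"xyz":[[0,0,0],[0,0,0],[0,0,0],[0,0,0],[0,0,0]],"gripper":[50,50,50,50,50]}'; done; python3 -c "
from h import *
plan(.421,.1605,.12,44);plan(.6025,-.196,.15,44); plan(.6025,-.196,.15,-30)"
```

```text
time: 2.9
eef_pos: [0.4204, 0.1614, 0.0071]
eef_rot: [0.0, 0.391, 0.92, 0.0]
contact_force: [-2.0, -1.1, 7.9]
finger_gap: 0.057
time: 3.32
eef_pos: [0.4204, 0.1614, 0.0071]
eef_rot: [0.0, 0.391, 0.92, 0.0]
contact_force: [-1.0, -1.0, 7.9]
finger_gap: 0.0564
t 3.3 at [0.4204 0.1614 0.0071] jaw 44.0 gap 0.0564 F [-1.  -1.   7.9] j7 0.07
 xyz [-0.038, -0.004, -3.765]  dr [0.009, 0.005, -0.002] jaw->44.0
t 3.3 at [0.4204 0.1614 0.0071] jaw 44.0 gap 0.0564 F [-1.  -1.   7.9] j7 0.07
 xyz [-12.79, -3.904, -4.762]  dr [0.009, 0.005, -0.002] jaw->44.0
t 3.3 at [0.4204 0.1614 0.0071] jaw 44.0 gap 0.0564 F [-1.  -1.   7.9] j7 0.07
 xyz [-12.79, -3.904, -4.762]  dr [0.011, -0.001, 14.798] jaw->-30.0
```

```bash
python3 -m handwheel '{"dr":[[0,0,0],[0,0,0],[0,0,0],[0,0,0],[0,0,0]],"xyz":[[0,0,-0.5],[0,0,-1.5],[0,0,-2.8],[0,0,-4.2],[0,0,-5.4]],"gripper":[50,50,50,50,50]}'; python3 -c "
from h import *
plan(.6025,-.196,.17,44)"
```

```text
time: 3.73
eef_pos: [0.4197, 0.1612, 0.1707]
eef_rot: [0.0, 0.391, 0.921, 0.0]
contact_force: [1.0, 1.3, -1.0]
finger_gap: 0.0564
t 3.7 at [0.4197 0.1612 0.1707] jaw 44.0 gap 0.0564 F [ 1.   1.3 -1. ] j7 0.19
 xyz [-12.798, -3.889, 0.019]  dr [0.005, -0.001, 0.001] jaw->44.0
```

```bash
for i in 1 2 3; do python3 -m handwheel '{"dr":[[0,0,0],[0,0,0],[0,0,0],[0,0,0],[0,0,0]],"xyz":[[-0.8,-0.25,0],[-1.7,-0.52,0],[-2.6,-0.79,0],[-3.5,-1.06,0],[-4.2,-1.28,0]],"gripper":[50,50,50,50,50]}'; done; python3 -c "
from h import *
plan(.6025,-.196,.17,44)"
```

```text
time: 4.15
eef_pos: [0.4805, 0.0417, 0.1686]
eef_rot: [0.0, 0.391, 0.92, -0.0]
contact_force: [-0.7, 0.3, -0.7]
finger_gap: 0.0566
time: 4.57
eef_pos: [0.5403, -0.0757, 0.1684]
eef_rot: [0.0, 0.391, 0.92, -0.0]
contact_force: [0.7, 0.2, 0.2]
finger_gap: 0.0566
time: 4.98
eef_pos: [0.6, -0.1931, 0.1682]
eef_rot: [0.0, 0.391, 0.92, -0.0]
contact_force: [-0.2, -0.3, -1.7]
finger_gap: 0.0564
t 5.0 at [ 0.6    -0.1931  0.1682] jaw 43.9 gap 0.0564 F [-0.2 -0.3 -1.7] j7 0.95
 xyz [-0.127, -0.008, -0.06]  dr [-0.006, 0.004, -0.016] jaw->44.0
```

```bash
python3 -m handwheel '{"dr":[[0,0,0],[0,0,0],[0,0,0],[0,0,0],[0,0,0]],"xyz":[[-0.1,0,0],[-0.1,0,0],[-0.1,0,0],[-0.1,0,0],[-0.1,0,0]],"gripper":[50,50,50,50,50]}'; python3 -c "
from h import *
look(dict(rb=(.6025,-.196,.014)),'w3')
plan(.6025,-.196,.17,44)"
```

```text
time: 5.4
eef_pos: [0.6015, -0.1911, 0.1683]
eef_rot: [-0.0, 0.39, 0.921, 0.0]
contact_force: [0.0, -0.4, -1.1]
finger_gap: 0.0566
rb (6560, [0.5888, -0.181, 0.0148], 'rect', [586.3, -178.7], [108.4, 63.7], 44.5, 'circ', [602.0, -194.7], 54.7)
t 5.5 at [ 0.6016 -0.1913  0.1684] jaw 44.1 gap 0.0566 F [-0.2  0.8 -0.1] j7 0.95
 xyz [-0.132, -0.087, -0.054]  dr [0.003, -0.006, 0.021] jaw->44.0
```

View pics/w3.png

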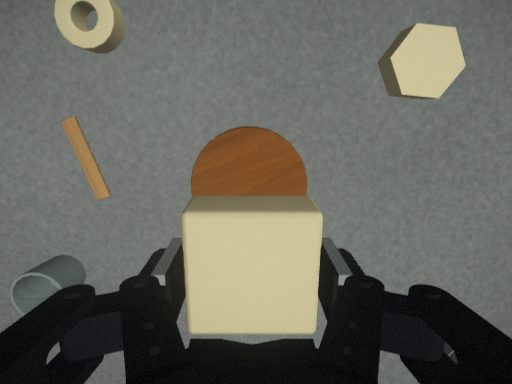

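```bash
python3 -c "
from h import *
s=state(); d=get_image('wrist'); W=cloud(d,s)
print(np.nanmedian(W[250:300,230:270].reshape(-1,3),0), s['eef_pos'])
h=float(np.nanmedian(W[250:300,230:270,2]))
print(blob(W,s['eef_pos'][:2],h-.003,h+.003,.05))
m=(abs(W[...,2]-.0148)<.004)&(np.hypot(W[...,0]-.602,W[...,1]+.195)<.07)
e=cv2.Canny((m*255).astype(np.uint8),50,150)>0
e[195:]=False
p=W[e&m][:,:2]
A=np.c_[2*p,np.ones(len(p))];c=np.linalg.lstsq(A,(p**2).sum(1),rcond=None)[0];print('arc',c[:2],np.sqrt(c[2]+c[0]**2+c[1]**2),len(p))
"
```

```text
[ 0.60066837 -0.19094959  0.18991415] [ 0.60161846 -0.19133163  0.16838936]
{'n': 17202, 'mean': array([ 0.6005, -0.1897,  0.1898]), 'rect': [array([ 602.6, -191.7]), array([70.1, 58.6]), np.float64(44.1)], 'circ': [array([ 602.2, -191.8]), np.float64(39.6)]}
arc [ 0.5926569  -0.17969378] 0.03759243383253671 276
```

```bash
python3 -m handwheel '{"dr":[[0,0,0],[0,0,0],[0,0,0],[0,0,0],[0,0,0]],"xyz":[[-0.16,-0.08,1.0],[-0.16,-0.08,2.0],[-0.16,-0.08,3.0],[-0.16,-0.08,3.9],[-0.16,-0.08,4.3]],"gripper":[50,50,50,50,50]}'; python3 -c "
from h import *
plan(.603,-.196,.021,44)"
```

```text
time: 5.92
eef_pos: [0.6011, -0.1967, 0.0358]
eef_rot: [-0.003, 0.39, 0.921, -0.0]
contact_force: [-0.8, 0.8, -1.0]
finger_gap: 0.0568
t 5.9 at [ 0.6011 -0.1967  0.0358] jaw 44.1 gap 0.0568 F [-0.8  0.8 -1. ] j7 0.95
 xyz [-0.03, 0.061, 0.495]  dr [-0.029, -0.051, 0.01] jaw->44.0
```

```bash
python3 -m handwheel '{"dr":[[0,0,0],[0,0,0],[0,0,0],[0,0,0],[0,0,0]],"xyz":[[0,0,0.1],[0,0,0.2],[0,0,0.25],[0,0,0.25],[0,0,0.25]],"gripper":[50,50,50,50,50]}'; python3 -c "
from h import *
plan(.603,-.196,.021,44)"
```

```text
time: 6.33
eef_pos: [0.6045, -0.1982, 0.0333]
eef_rot: [0.001, 0.391, 0.92, 0.0]
contact_force: [-0.7, -0.2, -0.9]
finger_gap: 0.0565
t 6.3 at [ 0.6045 -0.1982  0.0333] jaw 44.0 gap 0.0565 F [-0.7 -0.2 -0.9] j7 0.95
 xyz [0.087, 0.015, 0.41]  dr [0.015, 0.024, -0.001] jaw->44.0
```

```bash
python3 -m handwheel '{"dr":[[0,0,0],[0,0,0],[0,0,0],[0,0,0],[0,0,0]],"xyz":[[0.08,0.015,0.15],[0.08,0.015,0.3],[0.08,0.015,0.33],[0.08,0.015,0.33],[0.08,0.015,0.33]],"gripper":[50,50,50,50,50]}'; python3 -c "
from h import *
plan(.603,-.196,.021,44)"
```

```text
time: 6.75
eef_pos: [0.602, -0.1959, 0.0218]
eef_rot: [-0.0, 0.391, 0.92, -0.0]
contact_force: [0.8, -0.1, -0.2]
finger_gap: 0.0565
t 6.8 at [ 0.602  -0.1959  0.0218] jaw 44.0 gap 0.0565 F [ 0.8 -0.1 -0.2] j7 0.94
 xyz [-0.026, 0.02, 0.026]  dr [-0.001, -0.002, -0.001] jaw->44.0
```

```bash
python3 -m handwheel '{"dr":[[0,0,0],[0,0,0],[0,0,0],[0,0,0],[0,0,0]],"xyz":[[-0.02,0.02,0.03],[-0.02,0.02,0.04],[-0.02,0.02,0.04],[-0.02,0.02,0.04],[-0.02,0.02,0.04]],"gripper":[50,50,50,50,50]}';  python3 -m handwheel '{"dr":[[0,0,0],[0,0,0],[0,0,0],[0,0,0],[0,0,0]],"xyz":[[0,0,0],[0,0,0],[0,0,0],[0,0,0],[0,0,0]],"gripper":[64,72,80,85,85]}'; python3 -c "
from h import *
plan(.603,-.196,.17,44)"
```

```text
time: 7.17
eef_pos: [0.6029, -0.196, 0.0212]
eef_rot: [0.0, 0.391, 0.92, -0.0]
contact_force: [-3.0, 1.6, 5.3]
finger_gap: 0.0564
time: 7.58
eef_pos: [0.603, -0.1959, 0.0206]
eef_rot: [0.0, 0.391, 0.92, 0.0]
contact_force: [0.2, 0.1, -0.1]
finger_gap: 0.0848
t 7.6 at [ 0.603  -0.1959  0.0206] jaw 44.0 gap 0.0848 F [ 0.2  0.1 -0.1] j7 0.94
 xyz [-0.002, -0.003, -4.98]  dr [0.001, 0.001, -0.0] jaw->44.0
```

```bash
python3 -m handwheel '{"dr":[[0,0,0],[0,0,0],[0,0,0],[0,0,0],[0,0,0]],"xyz":[[0,0,-0.6],[0,0,-1.8],[0,0,-3.1],[0,0,-4.4],[0,0,-5.3]],"gripper":[85,85,85,85,85]}'; python3 -m handwheel '{"dr":[[0,0,0],[0,0,0]],"xyz":[[0,0,0],[0,0,0]],"gripper":[85,85]}'; python3 -c "
from h import *
look(dict(sq=(.603,-.196,.042),rb=(.6025,-.196,.014),hex=(.632,-.017,.028),ring=(.412,-.186,.026)),'w4')
plan(.632,-.017,.17,0)"
```

```text
time: 8.0
eef_pos: [0.6041, -0.1962, 0.1835]
eef_rot: [0.002, 0.391, 0.92, 0.0]
contact_force: [0.6, -0.2, -0.0]
finger_gap: 0.0849
time: 8.17
eef_pos: [0.6042, -0.1962, 0.1818]
eef_rot: [0.002, 0.391, 0.92, 0.0]
contact_force: [-0.4, 0.3, -0.9]
finger_gap: 0.0848
sq (4025, [0.6028, -0.1951, 0.0426], 'rect', [603.5, -195.9], [58.1, 57.2], 44.2, 'circ', [603.8, -195.9], 39.2)
rb (5489, [0.5966, -0.189, 0.0148], 'rect', [602.2, -194.7], [109.0, 108.8], 80.0, 'circ', [602.4, -195.0], 55.1)
hex (3958, [0.6311, -0.0168, 0.0287], 'rect', [631.3, -16.8], [61.3, 54.7], 38.6, 'circ', [631.7, -16.7], 31.1)
ring (1739, [0.4161, -0.1883, 0.0265], 'rect', [415.6, -189.0], [47.8, 33.7], 44.5, 'circ', [411.0, -184.3], 24.0)
t 8.2 at [ 0.6029 -0.1959  0.1798] jaw 44.0 gap 0.0849 F [-0.9 -0.6 -1.1] j7 0.96
 xyz [3.615, 4.841, 0.326]  dr [0.005, 0.004, 8.8] jaw->0.0
```

View pics/w4.png

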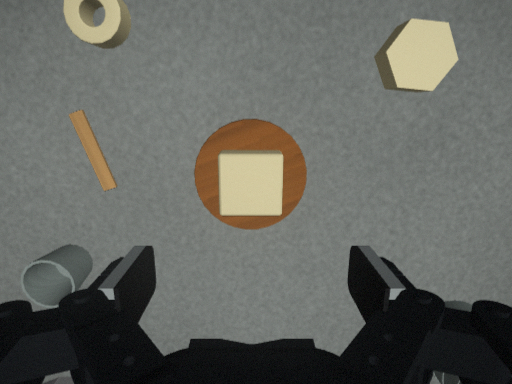

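The slab at (251,183) sits centred on the round board within about 1.5 mm. Next is the hex, with its flats' normal at 68.6°.

```bash
python3 -m handwheel '{"dr":[[0,0,-1],[0,0,-2],[0,0,-3],[0,0,-4],[0,0,-4.92]],"xyz":[[0.7,0.95,0],[1.5,1.95,0],[2.2,2.9,0.1],[2.9,3.9,0.2],[3.56,4.82,0.3]],"gripper":[85,85,85,85,85]}';python3 -m handwheel '{"dr":[[0,0,0],[0,0,0],[0,0,0],[0,0,0]],"xyz":[[0,0,0],[0,0,0],[0,0,0],[0,0,0]],"gripper":[85,85,85,85]}'; python3 -c "
from h import *
plan(.6315,-.017,.10,68.6)"
```

```text
time: 8.63
eef_pos: [0.6316, -0.0163, 0.1684]
eef_rot: [-0.002, 0.183, 0.983, -0.0]
contact_force: [0.9, -0.6, 0.2]
finger_gap: 0.0846
time: 8.97
eef_pos: [0.6321, -0.0206, 0.1696]
eef_rot: [-0.001, 0.187, 0.982, -0.001]
contact_force: [-0.4, -0.7, 0.2]
finger_gap: 0.085
t 9.0 at [ 0.6321 -0.0206  0.1696] jaw 68.4 gap 0.0850 F [-0.4 -0.7  0.2] j7 1.04
 xyz [0.059, 0.11, 2.319]  dr [-0.02, -0.017, -0.033] jaw->68.6
```

```bash
python3 -m handwheel '{"dr":[[0,0,0],[0,0,0],[0,0,0],[0,0,0],[0,0,0]],"xyz":[[0.06,0.1,0.8],[0.06,0.1,1.6],[0.06,0.1,2],[0.06,0.1,2],[0.06,0.1,2]],"gripper":[85,85,85,85,85]}';python3 -m handwheel '{"dr":[[0,0,0],[0,0,0],[0,0,0],[0,0,0]],"xyz":[[0,0,0],[0,0,0],[0,0,0],[0,0,0]],"gripper":[85,85,85,85]}'; python3 -c "
from h import *
look(dict(hex=(.632,-.017,.028)),'w5')
plan(.6315,-.017,.01,68.6)"
```

```text
time: 9.38
eef_pos: [0.6318, -0.0164, 0.1103]
eef_rot: [-0.001, 0.187, 0.982, -0.0]
contact_force: [0.1, -0.4, 1.1]
finger_gap: 0.085
time: 9.72
eef_pos: [0.6328, -0.0152, 0.1117]
eef_rot: [0.001, 0.186, 0.983, 0.0]
contact_force: [-1.0, 0.1, -0.5]
finger_gap: 0.0848
hex (4655, [0.6312, -0.016, 0.0287], 'rect', [631.9, -16.3], [54.0, 61.8], 69.4, 'circ', [631.9, -16.6], 31.0)
t 9.8 at [ 0.6326 -0.0151  0.1115] jaw 68.6 gap 0.0849 F [ 0.2  0.4 -0.1] j7 1.02
 xyz [0.017, -0.073, 3.383]  dr [0.006, 0.014, -0.001] jaw->68.6
```

View pics/w5.png

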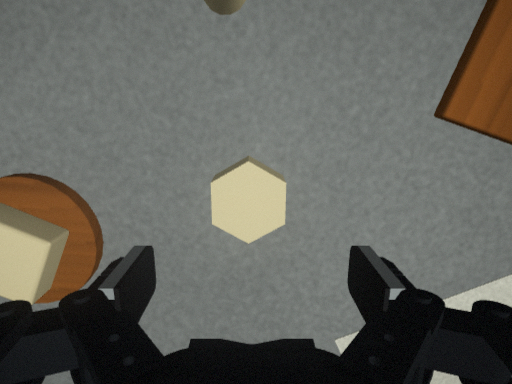

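The hex is at (249,202) with its flats facing the jaws, so I descend.

```bash
python3 -m handwheel '{"dr":[[0,0,0],[0,0,0],[0,0,0],[0,0,0],[0,0,0]],"xyz":[[0.02,-0.05,0.9],[0.02,-0.05,1.9],[0.02,-0.05,2.7],[0.02,-0.05,3.2],[0.02,-0.05,3.38]],"gripper":[85,85,85,85,85]}';python3 -m handwheel '{"dr":[[0,0,0],[0,0,0],[0,0,0],[0,0,0]],"xyz":[[0,0,0],[0,0,0],[0,0,0],[0,0,0]],"gripper":[85,85,85,85]}'; python3 -c "
from h import *
plan(.6317,-.0165,.009,68.6)"
```

```text
time: 10.18
eef_pos: [0.6293, -0.0164, 0.0068]
eef_rot: [-0.002, 0.186, 0.983, -0.0]
contact_force: [-0.8, -0.3, -0.0]
finger_gap: 0.0848
time: 10.52
eef_pos: [0.6322, -0.0163, 0.0108]
eef_rot: [0.001, 0.186, 0.983, 0.0]
contact_force: [-1.0, -0.0, 0.1]
finger_gap: 0.0853
t 10.5 at [ 0.6322 -0.0163  0.0108] jaw 68.6 gap 0.0853 F [-1.  -0.   0.1] j7 0.99
 xyz [0.015, -0.013, 0.06]  dr [0.011, 0.027, -0.001] jaw->68.6
```

```bash
for i in 1 2; do python3 -m handwheel '{"dr":[[0,0,0],[0,0,0],[0,0,0],[0,0,0],[0,0,0]],"xyz":[[0,0,0.05],[0,0,0.05],[0,0,0.05],[0,0,0.05],[0,0,0.05]],"gripper":[46,46,46,46,46]}'; done; python3 -c "
from h import *
plan(.6033,-.1957,.17,68.6)"
```

```text
time: 10.93
eef_pos: [0.6317, -0.0163, 0.0085]
eef_rot: [0.001, 0.186, 0.983, 0.0]
contact_force: [-0.1, 0.2, 5.3]
finger_gap: 0.0528
time: 11.35
eef_pos: [0.6317, -0.0163, 0.0085]
eef_rot: [0.001, 0.186, 0.983, -0.0]
contact_force: [-5.2, 0.2, 18.6]
finger_gap: 0.0525
t 11.3 at [ 0.6317 -0.0163  0.0085] jaw 68.6 gap 0.0525 F [-5.2  0.2 18.6] j7 0.99
 xyz [-1.307, -5.913, -5.384]  dr [0.002, 0.014, -0.001] jaw->68.6
```

```bash
python3 -m handwheel '{"dr":[[0,0,0],[0,0,0],[0,0,0],[0,0,0],[0,0,0]],"xyz":[[0,0,-0.5],[0,0,-1.5],[0,0,-2.8],[0,0,-4.2],[0,0,-5.4]],"gripper":[46,46,46,46,46]}'; python3 -m handwheel '{"dr":[[0,0,0],[0,0,0],[0,0,0],[0,0,0],[0,0,0]],"xyz":[[-0.1,-0.6,0],[-0.4,-1.8,0],[-0.7,-3,0],[-1,-4.4,0],[-1.3,-5.9,0]],"gripper":[46,46,46,46,46]}';python3 -m handwheel '{"dr":[[0,0,0],[0,0,0],[0,0,0],[0,0,0],[0,0,0]],"xyz":[[0,0,0],[0,0,0],[0,0,0],[0,0,0],[0,0,0]],"gripper":[46,46,46,46,46]}'; python3 -c "
from h import *
s=state(); d=get_image('wrist'); W=cloud(d,s); cv2.imwrite('pics/w6.png',d['frame'][:,:,::-1])
h=float(np.nanmedian(W[250:300,230:270,2]));print(s['eef_pos'],h)
print(blob(W,s['eef_pos'][:2],h-.003,h+.003,.05))
plan(.6033,-.1957,.0505,68.6)"
```

```text
time: 11.77
eef_pos: [0.6309, -0.0163, 0.1704]
eef_rot: [0.0, 0.186, 0.983, 0.0]
contact_force: [0.8, -0.1, -1.5]
finger_gap: 0.0525
time: 12.18
eef_pos: [0.6032, -0.1911, 0.1682]
eef_rot: [-0.0, 0.185, 0.983, 0.0]
contact_force: [0.5, -0.5, -1.3]
finger_gap: 0.0525
time: 12.6
eef_pos: [0.6042, -0.1879, 0.1682]
eef_rot: [-0.0, 0.184, 0.983, 0.0]
contact_force: [0.4, 1.0, -1.6]
finger_gap: 0.0529
[ 0.60421029 -0.18785696  0.16816464] 0.18833535673857704
{'n': 13284, 'mean': array([ 0.6036, -0.1866,  0.1883]), 'rect': [array([ 603.7, -188.5]), array([65.6, 55.1]), np.float64(39.0)], 'circ': [array([ 602.3, -186. ]), np.float64(34.2)]}
t 12.7 at [ 0.6042 -0.1881  0.1682] jaw 68.8 gap 0.0527 F [-0.9  0.3 -0.3] j7 1.33
 xyz [-0.065, -0.25, 3.924]  dr [0.007, -0.003, 0.031] jaw->68.6
```

View pics/w6.png

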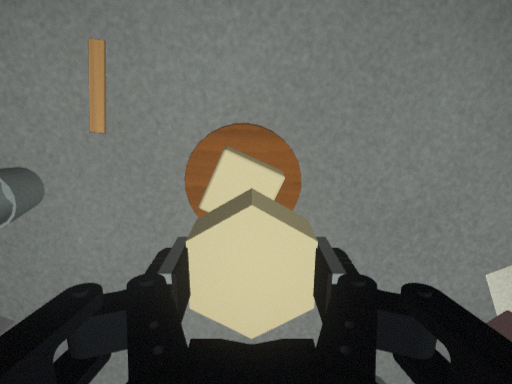

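```bash
python3 -m handwheel '{"dr":[[0,0,0],[0,0,0],[0,0,0],[0,0,0],[0,0,0]],"xyz":[[-0.06,-0.26,0.9],[-0.06,-0.26,1.9],[-0.06,-0.26,2.8],[-0.06,-0.26,3.4],[-0.06,-0.26,3.6]],"gripper":[46,46,46,46,46]}'; python3 -m handwheel '{"dr":[[0,0,0],[0,0,0],[0,0,0],[0,0,0],[0,0,0]],"xyz":[[0,0,0],[0,0,0],[0,0,0],[0,0,0],[0,0,0]],"gripper":[46,46,46,46,46]}';python3 -c "
from h import *
plan(.6033,-.1960,.0505,68.6)"
```

```text
time: 13.07
eef_pos: [0.6007, -0.1961, 0.057]
eef_rot: [-0.003, 0.185, 0.983, 0.0]
contact_force: [-0.6, 0.6, -1.1]
finger_gap: 0.0524
time: 13.48
eef_pos: [0.6035, -0.198, 0.0617]
eef_rot: [0.001, 0.186, 0.983, -0.0]
contact_force: [-0.7, 0.1, -0.7]
finger_gap: 0.0525
t 13.5 at [ 0.6035 -0.198   0.0617] jaw 68.6 gap 0.0525 F [-0.7  0.1 -0.7] j7 1.32
 xyz [0.032, 0.061, 0.373]  dr [0.003, 0.026, -0.0] jaw->68.6
```

```bash
python3 -m handwheel '{"dr":[[0,0,0],[0,0,0],[0,0,0],[0,0,0],[0,0,0]],"xyz":[[0.02,0.05,0.1],[0.02,0.05,0.2],[0.02,0.05,0.28],[0.02,0.05,0.28],[0.02,0.05,0.28]],"gripper":[46,46,46,46,46]}'; python3 -m handwheel '{"dr":[[0,0,0],[0,0,0],[0,0,0],[0,0,0],[0,0,0]],"xyz":[[0,0,0],[0,0,0],[0,0,0],[0,0,0],[0,0,0]],"gripper":[46,46,46,46,46]}';python3 -c "
from h import *
plan(.6033,-.1960,.0500,68.6)"
```

```text
time: 13.9
eef_pos: [0.6024, -0.1962, 0.0516]
eef_rot: [-0.0, 0.186, 0.983, 0.0]
contact_force: [-0.9, -0.1, -0.4]
finger_gap: 0.0525
time: 14.32
eef_pos: [0.6027, -0.1962, 0.052]
eef_rot: [0.0, 0.186, 0.983, 0.0]
contact_force: [0.5, -0.2, -0.5]
finger_gap: 0.0524
t 14.3 at [ 0.6027 -0.1962  0.052 ] jaw 68.6 gap 0.0524 F [ 0.5 -0.2 -0.5] j7 1.32
 xyz [-0.017, 0.015, 0.066]  dr [0.0, 0.001, -0.0] jaw->68.6
```

```bash
python3 -m handwheel '{"dr":[[0,0,0],[0,0,0],[0,0,0],[0,0,0],[0,0,0]],"xyz":[[-0.02,0.01,0.05],[-0.02,0.01,0.06],[-0.02,0.01,0.06],[-0.02,0.01,0.06],[-0.02,0.01,0.06]],"gripper":[46,46,46,46,46]}'; python3 -m handwheel '{"dr":[[0,0,0],[0,0,0],[0,0,0],[0,0,0],[0,0,0]],"xyz":[[0,0,0],[0,0,0],[0,0,0],[0,0,0],[0,0,0]],"gripper":[60,68,76,85,85]}'; python3 -m handwheel '{"dr":[[0,0,0],[0,0,0],[0,0,0],[0,0,0],[0,0,0]],"xyz":[[0,0,-0.6],[0,0,-1.8],[0,0,-3.1],[0,0,-4.2],[0,0,-4.8]],"gripper":[85,85,85,85,85]}';python3 -m handwheel '{"dr":[[0,0,0],[0,0,0],[0,0,0],[0,0,0],[0,0,0]],"xyz":[[0,0,0],[0,0,0],[0,0,0],[0,0,0],[0,0,0]],"gripper":[85,85,85,85,85]}'; python3 -c "
from h import *
look(dict(hex=(.603,-.196,.07),sq=(.603,-.196,.042),rb=(.6025,-.196,.014)),'w7')
plan(.4907,.021,.18,69);plan(.4907,.021,.18,20)"
```

```text
time: 14.73
eef_pos: [0.6035, -0.1963, 0.0505]
eef_rot: [0.0, 0.186, 0.983, -0.0]
contact_force: [-0.7, 0.6, 5.8]
finger_gap: 0.0528
time: 15.15
eef_pos: [0.6032, -0.1961, 0.0499]
eef_rot: [-0.0, 0.186, 0.983, 0.0]
contact_force: [0.7, 0.4, 1.0]
finger_gap: 0.085
time: 15.57
eef_pos: [0.6051, -0.1966, 0.1987]
eef_rot: [0.003, 0.186, 0.983, -0.0]
contact_force: [0.2, 0.4, -1.1]
finger_gap: 0.085
time: 15.98
eef_pos: [0.6024, -0.196, 0.1925]
eef_rot: [-0.001, 0.186, 0.983, 0.0]
contact_force: [0.4, 0.0, 0.5]
finger_gap: 0.085
hex (3487, [0.6038, -0.1953, 0.0708], 'rect', [604.6, -195.3], [54.4, 61.2], 8.9, 'circ', [604.7, -195.3], 31.0)
sq (498, [0.5832, -0.1846, 0.0424], 'rect', [592.0, -184.9], [59.1, 26.0], 45.3, 'circ', [593.9, -186.9], 31.2)
rb (4620, [0.59, -0.1897, 0.0148], 'rect', [601.9, -194.9], [108.8, 108.0], 68.7, 'circ', [602.5, -194.9], 55.0)
t 16.0 at [ 0.6026 -0.196   0.1927] jaw 68.6 gap 0.0848 F [ 0.2 -0.2  0.2] j7 1.35
 xyz [6.109, 5.374, 0.436]  dr [-0.003, -0.028, -0.079] jaw->69.0
t 16.0 at [ 0.6026 -0.196   0.1927] jaw 68.6 gap 0.0848 F [ 0.2 -0.2  0.2] j7 1.35
 xyz [6.109, 5.374, 0.436]  dr [-0.015, -0.025, 9.721] jaw->20.0
```

View pics/w7.png

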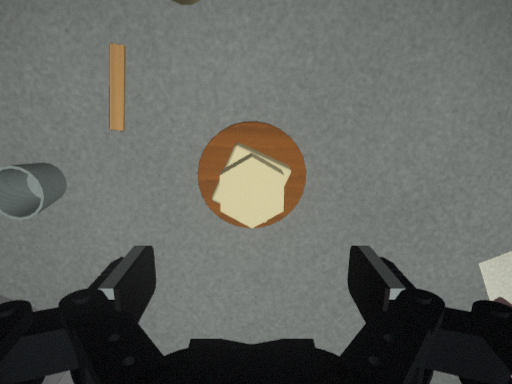

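The hex at (252,190) is centred on the square slab within about 1.3 mm. Now the pillar.

```bash
python3 -m handwheel '{"dr":[[0,0,0],[0,0,0],[0,0,0],[0,0,0],[0,0,0]],"xyz":[[0.7,0.6,0],[1.5,1.3,0],[2.4,2.1,0],[3.2,2.8,0.1],[4,3.5,0.2]],"gripper":[85,85,85,85,85]}'; python3 -m handwheel '{"dr":[[0,0,0],[0,0,0],[0,0,0],[0,0,0],[0,0,0]],"xyz":[[0.8,0.7,0.1],[1.6,1.4,0.5],[2.1,1.87,1],[2.1,1.87,1.2],[2.1,1.87,1.2]],"gripper":[85,85,85,85,85]}';python3 -m handwheel '{"dr":[[0,0,0],[0,0,0],[0,0,0],[0,0,0],[0,0,0]],"xyz":[[0,0,0],[0,0,0],[0,0,0],[0,0,0],[0,0,0]],"gripper":[85,85,85,85,85]}'; python3 -c "
from h import *
look(dict(pil=(.491,.021,.05)),'w8')
plan(.4907,.021,.018)"
```

```text
time: 16.45
eef_pos: [0.5288, -0.0532, 0.1875]
eef_rot: [-0.0, 0.186, 0.983, 0.0]
contact_force: [0.5, 1.5, 0.0]
finger_gap: 0.085
time: 16.87
eef_pos: [0.49, 0.0215, 0.1504]
eef_rot: [-0.002, 0.184, 0.983, -0.0]
contact_force: [-0.2, -0.8, -0.2]
finger_gap: 0.0849
time: 17.28
eef_pos: [0.4921, 0.0199, 0.1524]
eef_rot: [0.0, 0.186, 0.982, 0.0]
contact_force: [0.9, 0.6, -0.5]
finger_gap: 0.0852
pil (1245, [0.4898, 0.022, 0.0506], 'rect', [490.4, 21.7], [30.6, 31.1], 69.6, 'circ', [490.6, 21.8], 15.9)
t 17.3 at [0.492  0.0202 0.1524] jaw 68.5 gap 0.0851 F [-1.  -0.   0.4] j7 0.93
 xyz [0.054, 0.009, 4.479]  dr [0.002, 0.006, -0.0] jaw->68.5
```

View pics/w8.png

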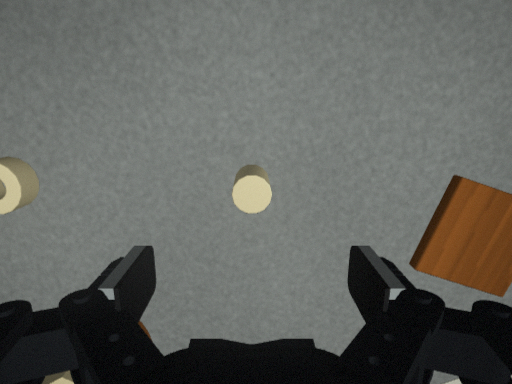

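```bash
python3 -m handwheel '{"dr":[[0,0,0],[0,0,0],[0,0,0],[0,0,0],[0,0,0]],"xyz":[[0.06,0.05,0.9],[0.06,0.05,2],[0.06,0.05,3.1],[0.06,0.05,4],[0.06,0.05,4.4]],"gripper":[85,85,85,85,85]}'; python3 -m handwheel '{"dr":[[0,0,0],[0,0,0],[0,0,0],[0,0,0],[0,0,0]],"xyz":[[0,0,0.2],[0,0,0.2],[0,0,0.2],[0,0,0.2],[0,0,0.2]],"gripper":[85,85,85,85,85]}'; python3 -c "
from h import *
plan(.4907,.0216,.013,68.6)"
```

```text
time: 17.75
eef_pos: [0.4887, 0.0223, 0.0171]
eef_rot: [-0.002, 0.186, 0.983, -0.001]
contact_force: [-0.6, -0.4, 0.2]
finger_gap: 0.0844
time: 18.17
eef_pos: [0.4916, 0.0227, 0.0153]
eef_rot: [0.001, 0.186, 0.983, 0.0]
contact_force: [0.3, 0.1, -0.0]
finger_gap: 0.0847
t 18.2 at [0.4916 0.0227 0.0153] jaw 68.6 gap 0.0847 F [ 0.3  0.1 -0. ] j7 0.83
 xyz [0.015, -0.045, 0.077]  dr [0.013, 0.025, -0.002] jaw->68.6
```

```bash
python3 -m handwheel '{"dr":[[0,0,0],[0,0,0],[0,0,0],[0,0,0],[0,0,0]],"xyz":[[0.01,-0.03,0],[0.01,-0.03,0],[0.01,-0.03,0],[0.01,-0.03,0],[0.01,-0.03,0]],"gripper":[60,45,36,26,26]}'; for i in 1 2; do python3 -m handwheel '{"dr":[[0,0,0],[0,0,0],[0,0,0],[0,0,0],[0,0,0]],"xyz":[[0,0,0],[0,0,0],[0,0,0],[0,0,0],[0,0,0]],"gripper":[26,26,26,26,26]}'; done; python3 -m handwheel '{"dr":[[0,0,0],[0,0,0],[0,0,0],[0,0,0],[0,0,0]],"xyz":[[0,0,-0.5],[0,0,-1.5],[0,0,-2.8],[0,0,-4.2],[0,0,-5.4]],"gripper":[26,26,26,26,26]}'; python3 -c "
from h import *
plan(.604,-.1956,.18,68.6)"
```

```text
time: 18.58
eef_pos: [0.4901, 0.0219, 0.0145]
eef_rot: [0.0, 0.186, 0.983, 0.0]
contact_force: [-1.0, -0.0, 2.7]
finger_gap: 0.0308
time: 19.0
eef_pos: [0.4902, 0.0219, 0.0145]
eef_rot: [0.0, 0.186, 0.983, -0.0]
contact_force: [-0.9, 0.0, 5.7]
finger_gap: 0.0304
time: 19.42
eef_pos: [0.4901, 0.0219, 0.0145]
eef_rot: [0.0, 0.186, 0.983, -0.0]
contact_force: [-0.7, 0.4, 5.5]
finger_gap: 0.0306
time: 19.83
eef_pos: [0.4897, 0.022, 0.1783]
eef_rot: [0.0, 0.186, 0.983, 0.0]
contact_force: [1.8, -0.2, -0.4]
finger_gap: 0.0304
t 19.8 at [0.4897 0.022  0.1783] jaw 68.6 gap 0.0304 F [ 1.8 -0.2 -0.4] j7 0.94
 xyz [-6.194, -5.365, -0.06]  dr [0.004, 0.001, 0.003] jaw->68.6
```

```bash
python3 -m handwheel '{"dr":[[0,0,0],[0,0,0],[0,0,0],[0,0,0],[0,0,0]],"xyz":[[-0.5,-0.43,0],[-1.2,-1.04,0],[-2.0,-1.73,0],[-2.8,-2.43,0],[-3.6,-3.12,0]],"gripper":[26,26,26,26,26]}'; python3 -m handwheel '{"dr":[[0,0,0],[0,0,0],[0,0,0],[0,0,0],[0,0,0]],"xyz":[[-0.8,-0.69,0],[-1.6,-1.39,0],[-2.2,-1.9,0],[-2.5,-2.17,0],[-2.59,-2.25,0]],"gripper":[26,26,26,26,26]}';python3 -m handwheel '{"dr":[[0,0,0],[0,0,0],[0,0,0],[0,0,0],[0,0,0]],"xyz":[[0,0,0],[0,0,0],[0,0,0],[0,0,0],[0,0,0]],"gripper":[26,26,26,26,26]}'; python3 -c "
from h import *
s=state(); d=get_image('wrist'); W=cloud(d,s); cv2.imwrite('pics/w9.png',d['frame'][:,:,::-1])
h=float(np.nanmedian(W[245:270,240:262,2]));print(s['eef_pos'],h)
print(blob(W,s['eef_pos'][:2],h-.003,h+.003,.02))
plan(.604,-.1956,.0845,68.6)"
```

```text
time: 20.25
eef_pos: [0.5566, -0.1059, 0.1761]
eef_rot: [-0.0, 0.185, 0.983, -0.0]
contact_force: [1.2, 0.9, -0.3]
finger_gap: 0.0304
time: 20.67
eef_pos: [0.6041, -0.1982, 0.1755]
eef_rot: [-0.0, 0.187, 0.982, -0.0]
contact_force: [-0.2, 0.4, -1.6]
finger_gap: 0.0309
time: 21.08
eef_pos: [0.6039, -0.1946, 0.1763]
eef_rot: [0.0, 0.185, 0.983, 0.0]
contact_force: [0.4, -0.7, -0.3]
finger_gap: 0.0308
[ 0.60393214 -0.19460797  0.17633584] 0.21093902899136935
{'n': 5333, 'mean': array([ 0.6031, -0.1934,  0.2122]), 'rect': [array([ 604.7, -194.1]), array([32.4, 32.3]), np.float64(71.3)], 'circ': [array([ 603.2, -194.1]), np.float64(19.6)]}
t 21.1 at [ 0.604  -0.1949  0.1763] jaw 68.7 gap 0.0308 F [ 0.6 -0.7  0.5] j7 1.34
 xyz [-0.009, -0.021, 3.061]  dr [0.002, 0.001, 0.014] jaw->68.6
```

View pics/w9.png

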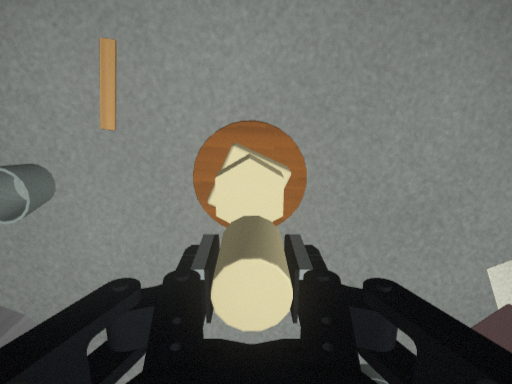

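```bash
python3 -m handwheel '{"dr":[[0,0,0],[0,0,0],[0,0,0],[0,0,0],[0,0,0]],"xyz":[[0,-0.02,0.7],[0,-0.02,1.5],[0,-0.02,2.2],[0,-0.02,2.6],[0,-0.02,2.7]],"gripper":[26,26,26,26,26]}'; python3 -m handwheel '{"dr":[[0,0,0],[0,0,0],[0,0,0],[0,0,0],[0,0,0]],"xyz":[[0,0,0],[0,0,0],[0,0,0],[0,0,0],[0,0,0]],"gripper":[26,26,26,26,26]}';python3 -c "
from h import *
plan(.604,-.1957,.0845,68.6)"
```

```text
time: 21.55
eef_pos: [0.6022, -0.1957, 0.0928]
eef_rot: [-0.002, 0.185, 0.983, 0.0]
contact_force: [-0.3, 0.2, 0.2]
finger_gap: 0.0307
time: 21.97
eef_pos: [0.6045, -0.1966, 0.0962]
eef_rot: [0.001, 0.186, 0.983, -0.0]
contact_force: [-0.4, 0.4, -1.6]
finger_gap: 0.0306
t 22.0 at [ 0.6045 -0.1966  0.0962] jaw 68.6 gap 0.0306 F [-0.4  0.4 -1.6] j7 1.32
 xyz [0.026, 0.021, 0.389]  dr [0.002, 0.021, -0.001] jaw->68.6
```

```bash
python3 -m handwheel '{"dr":[[0,0,0],[0,0,0],[0,0,0],[0,0,0],[0,0,0]],"xyz":[[0.01,0.02,0.1],[0.01,0.02,0.2],[0.01,0.02,0.28],[0.01,0.02,0.28],[0.01,0.02,0.28]],"gripper":[26,26,26,26,26]}'; python3 -m handwheel '{"dr":[[0,0,0],[0,0,0],[0,0,0],[0,0,0],[0,0,0]],"xyz":[[0,0,0],[0,0,0],[0,0,0],[0,0,0],[0,0,0]],"gripper":[26,26,26,26,26]}';python3 -c "
from h import *
plan(.604,-.1957,.0842,68.6)"
```

```text
time: 22.38
eef_pos: [0.6035, -0.1957, 0.0863]
eef_rot: [-0.0, 0.186, 0.983, 0.0]
contact_force: [0.1, 0.8, -0.4]
finger_gap: 0.0304
time: 22.8
eef_pos: [0.6038, -0.1957, 0.0868]
eef_rot: [0.0, 0.186, 0.983, 0.0]
contact_force: [0.0, 0.2, -0.6]
finger_gap: 0.0307
t 22.8 at [ 0.6038 -0.1957  0.0868] jaw 68.6 gap 0.0307 F [ 0.   0.2 -0.6] j7 1.32
 xyz [-0.005, 0.003, 0.086]  dr [0.001, 0.001, -0.0] jaw->68.6
```

```bash
python3 -m handwheel '{"dr":[[0,0,0],[0,0,0],[0,0,0],[0,0,0],[0,0,0]],"xyz":[[0,0,0.04],[0,0,0.07],[0,0,0.07],[0,0,0.07],[0,0,0.07]],"gripper":[26,26,26,26,26]}'; python3 -c "
from h import *
plan(.604,-.1957,.0842,68.6)"
```

```text
time: 23.22
eef_pos: [0.6038, -0.1957, 0.0846]
eef_rot: [0.0, 0.186, 0.983, 0.0]
contact_force: [0.1, -0.5, -0.1]
finger_gap: 0.0309
t 23.2 at [ 0.6038 -0.1957  0.0846] jaw 68.6 gap 0.0309 F [ 0.1 -0.5 -0.1] j7 1.32
 xyz [-0.006, 0.003, 0.012]  dr [0.001, 0.0, -0.001] jaw->68.6
```

Force suggests barely touching; 0.6 mm more, then release slowly.

```bash
python3 -m handwheel '{"dr":[[0,0,0],[0,0,0],[0,0,0],[0,0,0],[0,0,0]],"xyz":[[0,0,0.02],[0,0,0.03],[0,0,0.03],[0,0,0.03],[0,0,0.03]],"gripper":[26,26,26,26,26]}'; python3 -m handwheel '{"dr":[[0,0,0],[0,0,0],[0,0,0],[0,0,0],[0,0,0]],"xyz":[[0,0,0],[0,0,0],[0,0,0],[0,0,0],[0,0,0]],"gripper":[33,38,44,50,60]}';python3 -m handwheel '{"dr":[[0,0,0],[0,0,0],[0,0,0],[0,0,0],[0,0,0]],"xyz":[[0,0,0],[0,0,0],[0,0,0],[0,0,0],[0,0,0]],"gripper":[70,80,85,85,85]}'; python3 -m handwheel '{"dr":[[0,0,0],[0,0,0],[0,0,0],[0,0,0],[0,0,0]],"xyz":[[0,0,-0.5],[0,0,-1.4],[0,0,-2.6],[0,0,-3.6],[0,0,-4]],"gripper":[85,85,85,85,85]}';python3 -m handwheel '{"dr":[[0,0,0],[0,0,0],[0,0,0],[0,0,0],[0,0,0]],"xyz":[[0,0,0],[0,0,0],[0,0,0],[0,0,0],[0,0,0]],"gripper":[85,85,85,85,85]}'; python3 -c "
from h import *
look(dict(pil=(.604,-.196,.12),hex=(.604,-.196,.07),rb=(.6025,-.196,.014)),'w10')
plan(.534,.3815,.2,20)"
```

```text
time: 23.63
eef_pos: [0.6039, -0.1957, 0.0845]
eef_rot: [0.0, 0.186, 0.983, -0.0]
contact_force: [-1.6, 0.6, 6.2]
finger_gap: 0.0306
time: 24.05
eef_pos: [0.6037, -0.1957, 0.0835]
eef_rot: [-0.0, 0.186, 0.983, 0.0]
contact_force: [-0.1, -0.1, -0.1]
finger_gap: 0.0595
time: 24.47
eef_pos: [0.6038, -0.1957, 0.0837]
eef_rot: [0.0, 0.186, 0.983, 0.0]
contact_force: [-0.4, -0.1, -0.7]
finger_gap: 0.0854
time: 24.88
eef_pos: [0.606, -0.1962, 0.2087]
eef_rot: [0.003, 0.186, 0.983, -0.0]
contact_force: [0.4, 0.3, 0.1]
finger_gap: 0.0851
time: 25.3
eef_pos: [0.6029, -0.1955, 0.2019]
eef_rot: [-0.001, 0.186, 0.983, 0.0]
contact_force: [0.5, -0.4, -0.5]
finger_gap: 0.0849
pil (1438, [0.604, -0.1946, 0.1206], 'rect', [604.5, -194.9], [31.4, 30.9], 43.7, 'circ', [604.8, -195.0], 15.9)
hex (1645, [0.5958, -0.1928, 0.0707], 'rect', [599.5, -193.7], [54.3, 51.1], 70.6, 'circ', [604.4, -195.6], 30.8)
rb (4284, [0.5888, -0.1891, 0.0148], 'rect', [601.1, -194.6], [108.8, 106.8], 71.4, 'circ', [602.5, -194.6], 55.0)
t 25.4 at [ 0.6031 -0.1955  0.2023] jaw 68.6 gap 0.0849 F [-0.2 -0.2 -0.6] j7 1.34
 xyz [9.161, 17.069, 0.092]  dr [-0.014, -0.024, 9.722] jaw->20.0
```

View pics/w10.png

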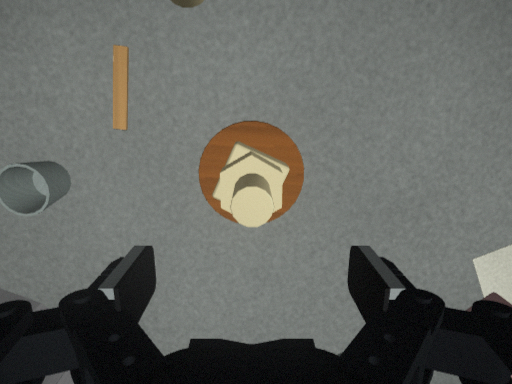

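The pillar at (252,208) stands upright and is centred within about 1 mm. Now the disc.

```bash
for i in 1 2 3; do python3 -m handwheel '{"dr":[[0,0,0],[0,0,0],[0,0,0],[0,0,0],[0,0,0]],"xyz":[[0.5,0.95,0],[1.1,2.05,0],[1.7,3.15,0],[2.3,4.3,0],[2.9,5.4,0]],"gripper":[85,85,85,85,85]}'; done; python3 -c "
from h import *
plan(.534,.3815,.16,68.6)"
```

```text
time: 25.77
eef_pos: [0.5812, -0.0114, 0.2031]
eef_rot: [-0.0, 0.186, 0.983, 0.0]
contact_force: [0.7, 0.3, 0.1]
finger_gap: 0.085
time: 26.18
eef_pos: [0.5593, 0.1712, 0.2032]
eef_rot: [-0.0, 0.186, 0.983, -0.0]
contact_force: [0.5, -0.3, -0.1]
finger_gap: 0.0852
time: 26.6
eef_pos: [0.5375, 0.3537, 0.203]
eef_rot: [-0.0, 0.186, 0.983, -0.0]
contact_force: [-0.3, 0.0, 0.8]
finger_gap: 0.0849
t 26.6 at [0.5375 0.3537 0.203 ] jaw 68.6 gap 0.0849 F [-0.3  0.   0.8] j7 0.38
 xyz [0.445, 0.821, 1.435]  dr [-0.007, -0.006, -0.001] jaw->68.6
```

```bash
python3 -m handwheel '{"dr":[[0,0,0],[0,0,0],[0,0,0],[0,0,0],[0,0,0]],"xyz":[[0.35,0.6,0.5],[0.35,0.6,1.1],[0.35,0.6,1.5],[0.35,0.6,1.8],[0.35,0.6,1.8]],"gripper":[85,85,85,85,85]}';python3 -m handwheel '{"dr":[[0,0,0],[0,0,0],[0,0,0],[0,0,0],[0,0,0]],"xyz":[[0,0,0],[0,0,0],[0,0,0],[0,0,0],[0,0,0]],"gripper":[85,85,85,85,85]}'; python3 -c "
from h import *
look(dict(disc=(.534,.3815,.03),lid=(.477,.285,.008)),'w11')
plan(.534,.3815,.012,68.6)"
```

```text
time: 27.02
eef_pos: [0.5344, 0.3701, 0.1469]
eef_rot: [-0.001, 0.186, 0.982, -0.002]
contact_force: [-0.4, -0.6, 0.1]
finger_gap: 0.0848
time: 27.43
eef_pos: [0.5353, 0.3726, 0.1505]
eef_rot: [0.0, 0.186, 0.983, 0.0]
contact_force: [0.7, -0.3, 0.5]
finger_gap: 0.0846
disc (3403, [0.5315, 0.3841, 0.0308], 'rect', [532.3, 383.7], [54.9, 55.2], 73.4, 'circ', [532.3, 383.8], 27.9)
lid (2116, [0.4757, 0.2887, 0.0087], 'rect', [476.1, 288.1], [44.8, 45.4], 62.3, 'circ', [476.1, 287.9], 23.0)
t 27.5 at [0.5352 0.3726 0.1503] jaw 68.6 gap 0.0852 F [ 0.2  0.2 -0.1] j7 0.33
 xyz [0.148, 0.258, 4.611]  dr [0.009, 0.006, -0.003] jaw->68.6
```

View pics/w11.png

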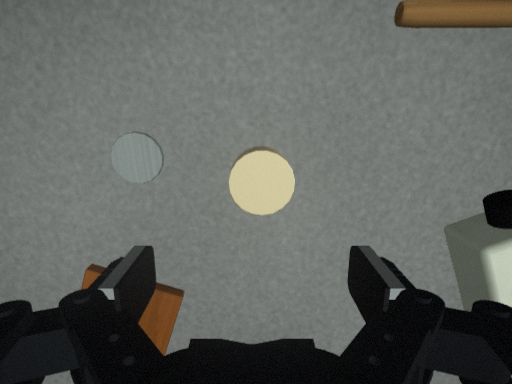

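```bash
python3 -m handwheel '{"dr":[[0,0,0],[0,0,0],[0,0,0],[0,0,0],[0,0,0]],"xyz":[[0.2,0.3,0.9],[0.21,0.3,2],[0.21,0.3,3.1],[0.21,0.3,4],[0.21,0.3,4.4]],"gripper":[85,85,85,85,85]}'; python3 -m handwheel '{"dr":[[0,0,0],[0,0,0],[0,0,0],[0,0,0],[0,0,0]],"xyz":[[0,0,0.1],[0,0,0.2],[0,0,0.2],[0,0,0.2],[0,0,0.2]],"gripper":[85,85,85,85,85]}'; python3 -c "
from h import *
plan(.5325,.3835,.011,68.6)"
```

```text
time: 27.9
eef_pos: [0.5305, 0.3817, 0.014]
eef_rot: [-0.002, 0.186, 0.983, -0.002]
contact_force: [-0.0, -0.2, 0.1]
finger_gap: 0.0847
time: 28.32
eef_pos: [0.5333, 0.3841, 0.0135]
eef_rot: [0.001, 0.186, 0.983, 0.001]
contact_force: [-0.1, 0.4, 0.8]
finger_gap: 0.0846
t 28.3 at [0.5333 0.3841 0.0135] jaw 68.6 gap 0.0846 F [-0.1  0.4  0.8] j7 0.26
 xyz [0.019, -0.027, 0.083]  dr [0.029, 0.017, -0.003] jaw->68.6
```

```bash
python3 -m handwheel '{"dr":[[0,0,0],[0,0,0],[0,0,0],[0,0,0],[0,0,0]],"xyz":[[0,0,0],[0,0,0],[0,0,0],[0,0,0],[0,0,0]],"gripper":[75,66,60,50,50]}'; for i in 1 2; do python3 -m handwheel '{"dr":[[0,0,0],[0,0,0],[0,0,0],[0,0,0],[0,0,0]],"xyz":[[0,0,0],[0,0,0],[0,0,0],[0,0,0],[0,0,0]],"gripper":[50,50,50,50,50]}'; done; python3 -m handwheel '{"dr":[[0,0,0],[0,0,0],[0,0,0],[0,0,0],[0,0,0]],"xyz":[[0,0,-0.5],[0,0,-1.5],[0,0,-2.8],[0,0,-4.2],[0,0,-5.4]],"gripper":[50,50,50,50,50]}'; python3 -c "
from h import *
plan(.621,.201,.175,68.6)"
```

```text
time: 28.73
eef_pos: [0.5327, 0.3836, 0.0126]
eef_rot: [0.0, 0.186, 0.983, 0.0]
contact_force: [-0.7, -1.0, 6.1]
finger_gap: 0.054
time: 29.15
eef_pos: [0.5327, 0.3836, 0.0126]
eef_rot: [0.0, 0.186, 0.983, 0.0]
contact_force: [-0.9, -0.7, 6.6]
finger_gap: 0.0538
time: 29.57
eef_pos: [0.5327, 0.3836, 0.0126]
eef_rot: [0.0, 0.186, 0.983, 0.0]
contact_force: [-1.4, -0.7, 6.4]
finger_gap: 0.0538
time: 29.98
eef_pos: [0.5322, 0.3834, 0.177]
eef_rot: [0.0, 0.186, 0.983, 0.0]
contact_force: [0.6, 0.7, -0.6]
finger_gap: 0.0539
t 30.0 at [0.5322 0.3834 0.177 ] jaw 68.6 gap 0.0539 F [ 0.6  0.7 -0.6] j7 0.33
 xyz [-4.973, -4.581, 0.064]  dr [0.012, 0.004, 0.002] jaw->68.6
```

```bash
python3 -m handwheel '{"dr":[[0,0,0],[0,0,0],[0,0,0],[0,0,0],[0,0,0]],"xyz":[[-0.6,-0.4,0],[-1.4,-1,0],[-2.2,-1.6,0],[-3,-2.1,0],[-3.8,-2.6,0]],"gripper":[50,50,50,50,50]}';  python3 -m handwheel '{"dr":[[0,0,0],[0,0,0],[0,0,0],[0,0,0],[0,0,0]],"xyz":[[-0.8,-0.6,0],[-1.6,-1.2,0],[-2.3,-1.7,0],[-2.6,-1.9,0],[-2.7,-1.98,0]],"gripper":[50,50,50,50,50]}';python3 -m handwheel '{"dr":[[0,0,0],[0,0,0],[0,0,0],[0,0,0],[0,0,0]],"xyz":[[0,0,0],[0,0,0],[0,0,0],[0,0,0],[0,0,0]],"gripper":[50,50,50,50,50]}'; python3 -c "
from h import *
look(dict(sb=(.621,.201,.014)),'w12')
s=state(); d=get_image('wrist'); W=cloud(d,s)
h=float(np.nanmedian(W[260:300,240:262,2]));print(s['eef_pos'],h)
print(blob(W,s['eef_pos'][:2],h-.003,h+.003,.03))
plan(.621,.201,.04,68.6)"
```

```text
time: 30.4
eef_pos: [0.6105, 0.2676, 0.1748]
eef_rot: [0.0, 0.186, 0.983, 0.0]
contact_force: [0.5, 0.1, -0.2]
finger_gap: 0.0539
time: 30.82
eef_pos: [0.665, 0.1811, 0.1741]
eef_rot: [0.0, 0.188, 0.982, -0.0]
contact_force: [0.1, -0.5, -0.8]
finger_gap: 0.0536
time: 31.23
eef_pos: [0.6631, 0.1858, 0.1738]
eef_rot: [-0.0, 0.185, 0.983, 0.0]
contact_force: [0.0, 0.9, -0.1]
finger_gap: 0.0538
sb (11038, [0.6181, 0.2038, 0.0148], 'rect', [620.1, 203.1], [96.4, 96.2], 50.2, 'circ', [619.8, 203.3], 66.4)
[0.66322185 0.18534274 0.17377805] 0.19182058362674423
{'n': 12181, 'mean': array([0.6616, 0.187 , 0.1918]), 'rect': [array([663.3, 186.5]), array([55.7, 55.3]), np.float64(17.3)], 'circ': [array([662.5, 185.8]), np.float64(29.7)]}
t 31.3 at [0.6634 0.1851 0.1738] jaw 68.7 gap 0.0536 F [ 0.7  0.1 -0.4] j7 0.70
 xyz [1.509, -0.019, 4.46]  dr [0.002, -0.002, 0.013] jaw->68.6
```

View pics/w12.png

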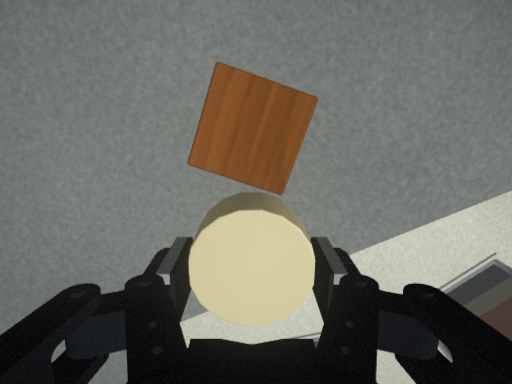

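```bash
python3 -m handwheel '{"dr":[[0,0,0],[0,0,0],[0,0,0],[0,0,0],[0,0,0]],"xyz":[[0.7,0,0],[1.3,0.01,0.8],[1.55,0.02,2],[1.55,0.02,3.2],[1.55,0.02,4]],"gripper":[50,50,50,50,50]}';  python3 -m handwheel '{"dr":[[0,0,0],[0,0,0],[0,0,0],[0,0,0],[0,0,0]],"xyz":[[0,0,0.3],[0,0,0.4],[0,0,0.4],[0,0,0.4],[0,0,0.4]],"gripper":[50,50,50,50,50]}';python3 -m handwheel '{"dr":[[0,0,0],[0,0,0],[0,0,0],[0,0,0],[0,0,0]],"xyz":[[0,0,0],[0,0,0],[0,0,0],[0,0,0],[0,0,0]],"gripper":[50,50,50,50,50]}'; python3 -c "
from h import *
plan(.620,.2024,.0262,68.6)"
```

```text
time: 31.75
eef_pos: [0.6186, 0.2019, 0.051]
eef_rot: [-0.001, 0.185, 0.983, -0.001]
contact_force: [0.1, -1.2, -0.7]
finger_gap: 0.054
time: 32.17
eef_pos: [0.6222, 0.2023, 0.0438]
eef_rot: [0.001, 0.186, 0.983, 0.001]
contact_force: [0.0, -0.4, -0.8]
finger_gap: 0.0538
time: 32.58
eef_pos: [0.6207, 0.2017, 0.0419]
eef_rot: [0.0, 0.186, 0.983, 0.0]
contact_force: [-0.1, 0.0, -1.4]
finger_gap: 0.0537
t 32.6 at [0.6207 0.2017 0.0419] jaw 68.6 gap 0.0537 F [-0.1  0.  -1.4] j7 0.60
 xyz [0.032, 0.013, 0.523]  dr [0.002, 0.002, -0.001] jaw->68.6
```

```bash
python3 -m handwheel '{"dr":[[0,0,0],[0,0,0],[0,0,0],[0,0,0],[0,0,0]],"xyz":[[0.03,0.01,0.15],[0.03,0.01,0.3],[0.03,0.01,0.4],[0.03,0.01,0.46],[0.03,0.01,0.46]],"gripper":[50,50,50,50,50]}'; python3 -m handwheel '{"dr":[[0,0,0],[0,0,0],[0,0,0],[0,0,0],[0,0,0]],"xyz":[[0,0,0],[0,0,0],[0,0,0],[0,0,0],[0,0,0]],"gripper":[50,50,50,50,50]}'; python3 -c "
from h import *
plan(.620,.2024,.0262,68.6)"
```

```text
time: 33.0
eef_pos: [0.6195, 0.2022, 0.0271]
eef_rot: [-0.0, 0.186, 0.983, -0.0]
contact_force: [0.5, -0.2, -1.9]
finger_gap: 0.0538
time: 33.42
eef_pos: [0.6201, 0.2023, 0.0281]
eef_rot: [0.0, 0.186, 0.983, 0.0]
contact_force: [-0.1, 0.5, -1.0]
finger_gap: 0.0537
t 33.4 at [0.6201 0.2023 0.0281] jaw 68.6 gap 0.0537 F [-0.1  0.5 -1. ] j7 0.59
 xyz [0.004, 0.002, 0.063]  dr [0.002, 0.003, -0.001] jaw->68.6
```

```bash
python3 -m handwheel '{"dr":[[0,0,0],[0,0,0],[0,0,0],[0,0,0],[0,0,0]],"xyz":[[0,0,0.04],[0,0,0.08],[0,0,0.08],[0,0,0.08],[0,0,0.08]],"gripper":[50,50,50,50,50]}'; python3 -m handwheel '{"dr":[[0,0,0],[0,0,0],[0,0,0],[0,0,0],[0,0,0]],"xyz":[[0,0,0],[0,0,0],[0,0,0],[0,0,0],[0,0,0]],"gripper":[60,68,76,85,85]}'; python3 -m handwheel '{"dr":[[0,0,0],[0,0,0],[0,0,0],[0,0,0],[0,0,0]],"xyz":[[0,0,-0.6],[0,0,-1.8],[0,0,-3.1],[0,0,-4.2],[0,0,-4.8]],"gripper":[85,85,85,85,85]}';python3 -m handwheel '{"dr":[[0,0,0],[0,0,0],[0,0,0],[0,0,0],[0,0,0]],"xyz":[[0,0,0],[0,0,0],[0,0,0],[0,0,0],[0,0,0]],"gripper":[85,85,85,85,85]}'; python3 -c "
from h import *
look(dict(disc=(.62,.202,.044),sb=(.62,.202,.014)),'w13')
plan(.4115,-.1855,.2,68.6)"
```

```text
time: 33.83
eef_pos: [0.6202, 0.2024, 0.0266]
eef_rot: [0.0, 0.186, 0.983, 0.0]
contact_force: [-3.1, -1.2, 8.0]
finger_gap: 0.0536
time: 34.25
eef_pos: [0.6199, 0.2023, 0.0253]
eef_rot: [-0.0, 0.186, 0.983, -0.0]
contact_force: [-0.9, -0.8, -0.2]
finger_gap: 0.0847
time: 34.67
eef_pos: [0.6217, 0.2032, 0.1741]
eef_rot: [0.002, 0.186, 0.983, 0.002]
contact_force: [1.4, 0.2, 0.1]
finger_gap: 0.085
time: 35.08
eef_pos: [0.6191, 0.202, 0.1678]
eef_rot: [-0.001, 0.186, 0.983, -0.001]
contact_force: [-0.5, 0.5, -0.5]
finger_gap: 0.0851
disc (3269, [0.6195, 0.2038, 0.0447], 'rect', [620.2, 203.4], [55.2, 54.8], 88.4, 'circ', [620.4, 203.4], 28.0)
sb (6735, [0.614, 0.2053, 0.0147], 'rect', [620.2, 203.1], [96.2, 96.3], 50.2, 'circ', [619.6, 203.0], 66.4)
t 35.1 at [0.6192 0.202  0.168 ] jaw 68.6 gap 0.0847 F [ 0.3 -0.4  0.2] j7 0.65
 xyz [1.736, -14.555, -1.039]  dr [-0.018, -0.021, 0.0] jaw->68.6
```

View pics/w13.png

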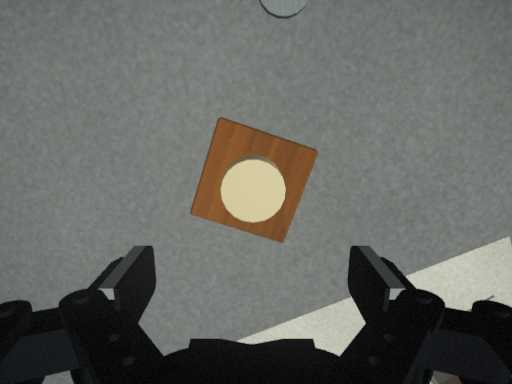

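The disc at (253,190) is centred on the square board within 0.5 mm. Now the ring.

```bash
for i in 1 2 3; do python3 -m handwheel '{"dr":[[0,0,0],[0,0,0],[0,0,0],[0,0,0],[0,0,0]],"xyz":[[0.1,-0.8,-0.1],[0.23,-1.8,-0.2],[0.35,-2.8,-0.3],[0.47,-3.8,-0.3],[0.58,-4.8,-0.3]],"gripper":[85,85,85,85,85]}'; done; python3 -m handwheel '{"dr":[[0,0,0],[0,0,0],[0,0,0],[0,0,0],[0,0,0]],"xyz":[[0,0,0.5],[0,0,1.3],[0,0,1.6],[0,0,1.6],[0,0,1.6]],"gripper":[85,85,85,85,85]}'; python3 -m handwheel '{"dr":[[0,0,0],[0,0,0],[0,0,0],[0,0,0],[0,0,0]],"xyz":[[0,0,0],[0,0,0],[0,0,0],[0,0,0],[0,0,0]],"gripper":[85,85,85,85,85]}';python3 -c "
from h import *
look(dict(ring=(.411,-.185,.026)),'w14')
plan(.411,-.185,.012,68.6)"
```

```text
time: 35.55
eef_pos: [0.5502, 0.0735, 0.178]
eef_rot: [-0.0, 0.186, 0.983, -0.0]
contact_force: [0.1, -0.5, -0.1]
finger_gap: 0.085
time: 35.97
eef_pos: [0.4814, -0.0542, 0.1872]
eef_rot: [-0.0, 0.186, 0.983, -0.0]
contact_force: [-0.4, 0.5, -0.6]
finger_gap: 0.0854
time: 36.38
eef_pos: [0.4127, -0.182, 0.1963]
eef_rot: [-0.0, 0.186, 0.983, 0.0]
contact_force: [0.4, -1.1, 0.0]
finger_gap: 0.0848
time: 36.8
eef_pos: [0.4135, -0.1804, 0.1482]
eef_rot: [-0.001, 0.185, 0.983, 0.0]
contact_force: [0.7, -0.4, 0.7]
finger_gap: 0.0849
time: 37.22
eef_pos: [0.414, -0.1809, 0.1489]
eef_rot: [0.0, 0.186, 0.983, -0.0]
contact_force: [0.4, 0.7, -0.6]
finger_gap: 0.085
ring (1980, [0.4096, -0.1836, 0.0265], 'rect', [410.3, -183.7], [46.7, 47.1], 68.0, 'circ', [410.5, -184.0], 23.9)
t 37.3 at [ 0.4139 -0.1809  0.1488] jaw 68.6 gap 0.0848 F [ 1.  -0.1  0.6] j7 1.42
 xyz [0.042, -0.164, 4.56]  dr [0.0, 0.007, 0.001] jaw->68.6
```

View pics/w14.png

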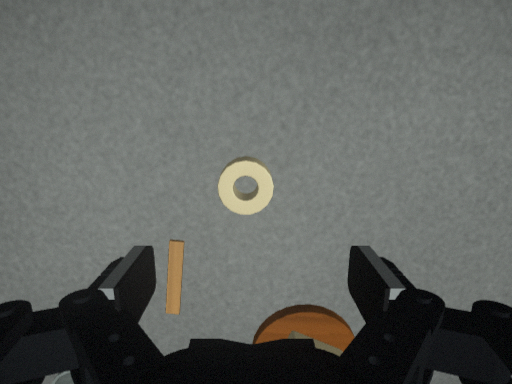

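```bash
python3 -m handwheel '{"dr":[[0,0,0],[0,0,0],[0,0,0],[0,0,0],[0,0,0]],"xyz":[[0.07,-0.14,0.9],[0.07,-0.14,2],[0.07,-0.14,3.1],[0.07,-0.14,4],[0.07,-0.14,4.4]],"gripper":[85,85,85,85,85]}'; python3 -m handwheel '{"dr":[[0,0,0],[0,0,0],[0,0,0],[0,0,0],[0,0,0]],"xyz":[[0,0,0.1],[0,0,0.18],[0,0,0.18],[0,0,0.18],[0,0,0.18]],"gripper":[85,85,85,85,85]}'; python3 -m handwheel '{"dr":[[0,0,0],[0,0,0],[0,0,0]],"xyz":[[0,0,0],[0,0,0],[0,0,0]],"gripper":[85,85,85]}'; python3 -c "
from h import *
plan(.4103,-.1842,.010,68.6)"
```

```text
time: 37.68
eef_pos: [0.4085, -0.1834, 0.0137]
eef_rot: [-0.002, 0.186, 0.983, 0.0]
contact_force: [-1.1, -0.4, -0.1]
finger_gap: 0.0848
time: 38.1
eef_pos: [0.4111, -0.1844, 0.0121]
eef_rot: [0.001, 0.186, 0.983, -0.0]
contact_force: [0.4, 0.2, -0.5]
finger_gap: 0.0853
time: 38.35
eef_pos: [0.4105, -0.1841, 0.0115]
eef_rot: [0.0, 0.186, 0.983, -0.0]
contact_force: [0.3, -0.3, -0.2]
finger_gap: 0.0847
t 38.4 at [ 0.4105 -0.1841  0.0115] jaw 68.6 gap 0.0847 F [ 0.3 -0.3 -0.2] j7 1.35
 xyz [0.004, -0.005, 0.051]  dr [0.0, 0.01, -0.001] jaw->68.6
```

```bash
python3 -m handwheel '{"dr":[[0,0,0],[0,0,0],[0,0,0],[0,0,0],[0,0,0]],"xyz":[[0,0,0],[0,0,0],[0,0,0],[0,0,0],[0,0,0]],"gripper":[70,60,52,42,42]}'; for i in 1 2; do python3 -m handwheel '{"dr":[[0,0,0],[0,0,0],[0,0,0],[0,0,0],[0,0,0]],"xyz":[[0,0,0],[0,0,0],[0,0,0],[0,0,0],[0,0,0]],"gripper":[42,42,42,42,42]}'; done; python3 -m handwheel '{"dr":[[0,0,0],[0,0,0],[0,0,0],[0,0,0],[0,0,0]],"xyz":[[0,0,-0.5],[0,0,-1.5],[0,0,-2.8],[0,0,-4.2],[0,0,-5.4]],"gripper":[42,42,42,42,42]}'; python3 -c "
from h import *
plan(.620,.2024,.175,68.6)"
```

```text
time: 38.77
eef_pos: [0.4102, -0.184, 0.0117]
eef_rot: [-0.0, 0.186, 0.983, -0.0]
contact_force: [-2.5, 1.5, 11.1]
finger_gap: 0.0458
time: 39.18
eef_pos: [0.4102, -0.184, 0.0117]
eef_rot: [0.0, 0.186, 0.983, -0.0]
contact_force: [-1.6, 0.7, 10.5]
finger_gap: 0.0453
time: 39.6
eef_pos: [0.4102, -0.184, 0.0117]
eef_rot: [0.0, 0.186, 0.983, -0.0]
contact_force: [-2.6, 1.8, 10.3]
finger_gap: 0.0453
time: 40.02
eef_pos: [0.4099, -0.1838, 0.1753]
eef_rot: [0.0, 0.186, 0.983, 0.0]
contact_force: [1.5, -0.4, -0.8]
finger_gap: 0.0457
t 40.0 at [ 0.4099 -0.1838  0.1753] jaw 68.6 gap 0.0457 F [ 1.5 -0.4 -0.8] j7 1.44
 xyz [-1.824, 14.541, 0.012]  dr [0.003, 0.002, 0.001] jaw->68.6
```

```bash
for i in 1 2 3; do python3 -m handwheel '{"dr":[[0,0,0],[0,0,0],[0,0,0],[0,0,0],[0,0,0]],"xyz":[[-0.1,0.8,0],[-0.23,1.8,0],[-0.36,2.9,0],[-0.49,3.9,0],[-0.605,4.82,0]],"gripper":[42,42,42,42,42]}'; done; python3 -m handwheel '{"dr":[[0,0,0],[0,0,0],[0,0,0],[0,0,0],[0,0,0]],"xyz":[[0,0,0],[0,0,0],[0,0,0],[0,0,0],[0,0,0]],"gripper":[42,42,42,42,42]}';python3 -c "
from h import *
s=state(); d=get_image('wrist'); W=cloud(d,s); cv2.imwrite('pics/w15.png',d['frame'][:,:,::-1])
p=W[(W[...,2]>.15)&(W[...,2]<.21)&(np.hypot(W[...,0]-s['eef_pos'][0],W[...,1]-s['eef_pos'][1])<.022)]
h=np.median(p[:,2]);print(s['eef_pos'],h)
print(blob(W,s['eef_pos'][:2],h-.003,h+.003,.026))
plan(.620,.2024,.0557,68.6)"
```

```text
time: 40.43
eef_pos: [0.4804, -0.0543, 0.1732]
eef_rot: [0.0, 0.185, 0.983, 0.0]
contact_force: [0.7, -0.6, -0.2]
finger_gap: 0.0451
time: 40.85
eef_pos: [0.5499, 0.0739, 0.1729]
eef_rot: [-0.0, 0.185, 0.983, 0.0]
contact_force: [0.0, -1.0, -0.1]
finger_gap: 0.0453
time: 41.27
eef_pos: [0.6195, 0.2019, 0.1726]
eef_rot: [-0.0, 0.185, 0.983, 0.0]
contact_force: [-0.6, 0.4, -0.7]
finger_gap: 0.0454
time: 41.68
eef_pos: [0.619, 0.1983, 0.1731]
eef_rot: [-0.0, 0.187, 0.982, -0.001]
contact_force: [0.2, -0.6, 0.0]
finger_gap: 0.0452
[0.61900797 0.19828207 0.1730663 ] 0.18776771621525964
{'n': 6973, 'mean': array([0.6181, 0.1996, 0.1878]), 'rect': [array([619.6, 199.2]), array([46.7, 47.9]), np.float64(71.8)], 'circ': [array([618.1, 198.9]), np.float64(25.8)]}
t 41.7 at [0.6191 0.1985 0.1732] jaw 68.5 gap 0.0451 F [-0.7 -0.4 -0.2] j7 0.65
 xyz [0.019, 0.134, 3.915]  dr [-0.008, 0.002, -0.019] jaw->68.6
```

View pics/w15.png

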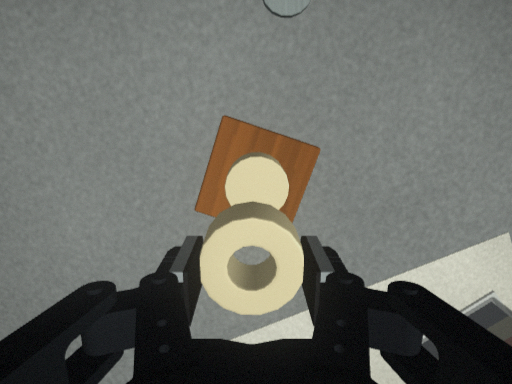

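```bash
python3 -m handwheel '{"dr":[[0,0,0],[0,0,0],[0,0,0],[0,0,0],[0,0,0]],"xyz":[[0,0.1,0.8],[0,0.1,1.7],[0,0.1,2.6],[0,0.1,3.3],[0,0.1,3.5]],"gripper":[42,42,42,42,42]}'; for i in 1 2; do python3 -m handwheel '{"dr":[[0,0,0],[0,0,0],[0,0,0],[0,0,0],[0,0,0]],"xyz":[[0,0,0],[0,0,0],[0,0,0],[0,0,0],[0,0,0]],"gripper":[42,42,42,42,42]}'; done; python3 -c "
from h import *
plan(.620,.2024,.0557,68.6)"
```

```text
time: 42.15
eef_pos: [0.618, 0.2009, 0.0646]
eef_rot: [-0.002, 0.186, 0.983, -0.002]
contact_force: [-0.2, -0.0, -0.8]
finger_gap: 0.0455
time: 42.57
eef_pos: [0.6212, 0.2031, 0.0696]
eef_rot: [0.001, 0.186, 0.983, 0.001]
contact_force: [0.3, 0.0, -0.7]
finger_gap: 0.0454
time: 42.98
eef_pos: [0.6203, 0.2029, 0.0681]
eef_rot: [-0.0, 0.186, 0.983, 0.0]
contact_force: [0.3, -0.4, 0.2]
finger_gap: 0.0453
t 43.0 at [0.6203 0.2029 0.0681] jaw 68.6 gap 0.0453 F [ 0.3 -0.4  0.2] j7 0.60
 xyz [0.003, -0.018, 0.414]  dr [0.0, -0.0, 0.0] jaw->68.6
```

```bash
python3 -m handwheel '{"dr":[[0,0,0],[0,0,0],[0,0,0],[0,0,0],[0,0,0]],"xyz":[[0,-0.01,0.15],[0,-0.01,0.28],[0,-0.01,0.35],[0,-0.01,0.35],[0,-0.01,0.35]],"gripper":[42,42,42,42,42]}'; python3 -m handwheel '{"dr":[[0,0,0],[0,0,0],[0,0,0],[0,0,0],[0,0,0]],"xyz":[[0,0,0],[0,0,0],[0,0,0],[0,0,0],[0,0,0]],"gripper":[42,42,42,42,42]}'; python3 -c "
from h import *
plan(.620,.2024,.0555,68.6)"
```

```text
time: 43.4
eef_pos: [0.6199, 0.2025, 0.0572]
eef_rot: [-0.0, 0.186, 0.983, -0.0]
contact_force: [0.2, 0.6, -0.3]
finger_gap: 0.0453
time: 43.82
eef_pos: [0.6203, 0.2026, 0.0577]
eef_rot: [0.0, 0.186, 0.983, 0.0]
contact_force: [-0.5, 0.7, -0.1]
finger_gap: 0.0453
t 43.8 at [0.6203 0.2026 0.0577] jaw 68.6 gap 0.0453 F [-0.5  0.7 -0.1] j7 0.60
 xyz [0.007, -0.009, 0.075]  dr [0.002, 0.002, -0.001] jaw->68.6
```

```bash
python3 -m handwheel '{"dr":[[0,0,0],[0,0,0],[0,0,0],[0,0,0],[0,0,0]],"xyz":[[0.01,-0.01,0.04],[0.01,-0.01,0.08],[0.01,-0.01,0.08],[0.01,-0.01,0.08],[0.01,-0.01,0.08]],"gripper":[42,42,42,42,42]}'; python3 -c "
from h import *
plan(.620,.2024,.0555,68.6)"
```

```text
time: 44.23
eef_pos: [0.6199, 0.2024, 0.0558]
eef_rot: [0.0, 0.186, 0.983, 0.0]
contact_force: [-2.4, -0.7, 5.8]
finger_gap: 0.0455
t 44.2 at [0.6199 0.2024 0.0558] jaw 68.6 gap 0.0455 F [-2.4 -0.7  5.8] j7 0.60
 xyz [-0.003, 0.002, 0.01]  dr [0.001, 0.004, -0.002] jaw->68.6
```

Contact is made; release and back off.

```bash
python3 -m handwheel '{"dr":[[0,0,0],[0,0,0],[0,0,0],[0,0,0],[0,0,0]],"xyz":[[0,0,0],[0,0,0],[0,0,0],[0,0,0],[0,0,0]],"gripper":[52,60,68,76,85]}'; python3 -m handwheel '{"dr":[[0,0,0],[0,0,0],[0,0,0],[0,0,0],[0,0,0]],"xyz":[[0,0,0],[0,0,-0.5],[0,0,-1.5],[0,0,-2.8],[0,0,-4]],"gripper":[85,85,85,85,85]}';python3 -m handwheel '{"dr":[[0,0,0],[0,0,0],[0,0,0],[0,0,0],[0,0,0]],"xyz":[[0,0,-0.5],[0,0,-0.5],[0,0,-0.5],[0,0,-0.5],[0,0,-0.5]],"gripper":[85,85,85,85,85]}';python3 -m handwheel '{"dr":[[0,0,0],[0,0,0],[0,0,0],[0,0,0],[0,0,0]],"xyz":[[0,0,0],[0,0,0],[0,0,0],[0,0,0],[0,0,0]],"gripper":[85,85,85,85,85]}'
python3 - <<'E'
from h import *
look(dict(ring=(.62,.202,.070),disc=(.62,.202,.044),sb=(.62,.202,.014)),'w16')
for n in ("scene","side"):
    d=get_image(n); W=cloud(d); cv2.imwrite(f"pics/{n}9.png",d["frame"][:,:,::-1])
    for o,(x,y,h) in dict(pil=(.604,-.196,.12),hex=(.604,-.196,.07),ring=(.62,.202,.07),tin=(.531,-.4,.048),lid=(.477,.286,.008),stick=(.476,-.288,.005)).items():
        b=blob(W,(x,y),h-.003 if h<.01 else h-.006,h+.005)
        print(n,o,b and (b["n"],b["mean"].tolist(),b["circ"][0].tolist(),float(b["circ"][1])))
print(state()["finger_gap"],state()["time"])
E
```

```text
time: 44.65
eef_pos: [0.6197, 0.2023, 0.055]
eef_rot: [-0.0, 0.186, 0.983, -0.0]
contact_force: [0.1, -1.1, 0.7]
finger_gap: 0.0846
time: 45.07
eef_pos: [0.6193, 0.2022, 0.1762]
eef_rot: [-0.001, 0.186, 0.983, -0.0]
contact_force: [1.2, 1.1, -0.1]
finger_gap: 0.0851
time: 45.48
eef_pos: [0.6188, 0.2019, 0.1883]
eef_rot: [-0.001, 0.186, 0.983, -0.001]
contact_force: [0.6, -0.2, -0.5]
finger_gap: 0.085
time: 45.9
eef_pos: [0.6198, 0.2024, 0.19]
eef_rot: [-0.0, 0.186, 0.983, -0.0]
contact_force: [0.6, 1.4, 0.2]
finger_gap: 0.0853
ring (2006, [0.6198, 0.2036, 0.0706], 'rect', [620.5, 203.6], [46.9, 46.6], 66.9, 'circ', [620.6, 203.3], 23.9)
disc (496, [0.6052, 0.2097, 0.0446], 'rect', [611.5, 207.3], [54.7, 36.0], 67.3, 'circ', [620.2, 203.5], 27.7)
sb (5718, [0.6129, 0.2057, 0.0148], 'rect', [620.2, 203.1], [96.2, 96.2], 50.1, 'circ', [619.7, 203.0], 66.6)
scene pil (134, [0.6072, -0.1954, 0.1196], [605.5, -195.8], 16.7)
scene hex (228, [0.6147, -0.1949, 0.0702], [606.7, -196.7], 31.2)
scene ring (234, [0.6235, 0.2016, 0.0695], [621.6, 201.3], 25.3)
scene tin (118, [0.5307, -0.3998, 0.0471], [532.1, -401.0], 27.8)
scene lid (171, [0.4784, 0.2868, 0.0081], [478.0, 286.8], 23.9)
scene stick (166, [0.474, -0.2851, 0.0049], [471.6, -291.8], 43.5)
side pil (115, [0.6038, -0.1994, 0.1183], [605.6, -198.4], 17.4)
side hex (229, [0.5991, -0.2057, 0.0688], [604.6, -197.6], 31.6)
side ring (92, [0.6202, 0.1977, 0.0676], [620.7, 199.3], 25.0)
side tin (198, [0.5319, -0.4017, 0.0458], [531.6, -400.7], 27.1)
side lid (68, [0.4754, 0.2843, 0.0064], [478.0, 284.1], 24.1)
side stick (218, [0.4754, -0.2887, 0.0039], [475.0, -288.2], 39.7)
0.08502218943535805 46.05
```

View pics/w16.png

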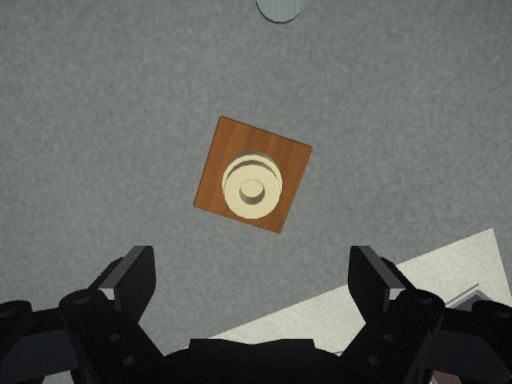

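View pics/side9.png

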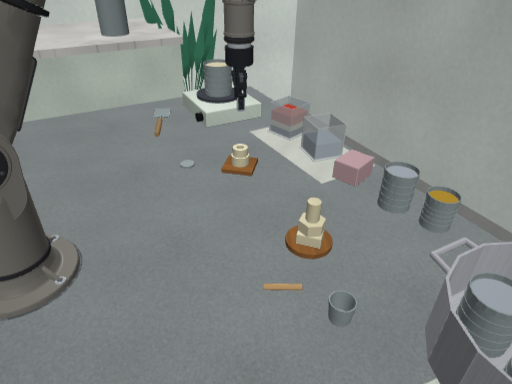

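Both stacks stand: the pillar stack is at side (312,225) and the ring on disc at (240,155). The tin, lid and stick have not moved. Handing in.

```bash
python3 -c "
from plant import *
print(hand_in()); print(state()['time'])"
```

```text
the job is handed in; nothing more can be done
None
the job is handed in; nothing more can be done
```

Both candles are built, and I handed the job in at about 46 s of the 136 s allowed. On the round stand are the square slab, then the hex, then the pillar. On the square stand are the disc, then the ring.

- **Centring:** By the wrist camera the square slab is about 1.5 mm off the round stand's centre. The hex is about 1.3 mm off the slab, and the pillar under 1 mm off the hex. The disc and ring are each within about 0.5 mm of what is below them. Every top face measured at its expected height, so both stacks stand upright.
- **Build-up on the round stand:** The small offsets add up, leaving the pillar about 2.3 mm from the stand's centre. I left that as it was.
- **Bystanders:** The tin, lid and stick measured at their starting places in the side view, within its noise of a few millimetres. The scene camera's stick reading was rough throughout because table pixels got mixed in, so I relied on the side view for the stick.
- **Camera agreement:** The cameras disagree by about 1 to 4 mm in absolute position, so I judged the centring from the wrist camera's readings relative to each other.
- **Forces:** The highest wrist force I read was about 19 N, while closing on the hex. The gripper was open and clear of everything at hand-in.

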